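# Lay up drilled boards on the two-pin jig and check them with the square

## Robot

A 6-joint arm with a two-finger parallel gripper is mounted at the origin on a cart in front of the work surface, level with it; the furniture and walls round the work are solid. World frame = base frame: x ahead of the robot, y to its left, z up, the work surface at z = 0. Lengths are in m, angles in degrees, forces in N, time in s.
With the tool pointing down it reaches from about 0.25 to 0.725 m from the base axis. Payload 9.7 kg.
Tool frame: the origin (TCP) lies at the very end of the fingers, on their centre line; the grasp point (between the pads) lies 19 mm behind it (bot.hold_point_z is the distance from the TCP to the grasp point, in m); z points along the fingers, y is the line along which they close (so a half turn about z gives the same grasp; the last joint's range is limited). The gripper opens to 85 mm and grips with 20 to 120 N. Pads are 22 mm wide; open, the fingers measure 114 mm over their backs; the gripper's body (76 mm by 85 mm) begins 54 mm behind the grasp point. The pads swing forward as they close: fully open they stand 13 mm farther back than shut.
Start: joints at [77.177, 4.979, 10.078, 95.1, 0, 90], TCP at [0.122, 0.536, 0.231] pointing down, gripper open.
Joint ranges: [-179.16, 179.16], [-48.56, 103.87], [-65.8, 70.77], [-126.05, 130.52], [-82.76, 87.17], [-180, 180]. Speed limits (degrees/s): [127.2, 127.2, 147.25, 180, 180, 180].

## Interface

Orientations are given as [roll, pitch, yaw] about the fixed x, y, z axes, in that order (R = Rz(yaw) Ry(pitch) Rx(roll)).
In Python, from workcell import bot gives the robot as it stands.
- The arm moves only by the tool play_rows, never from a script. Its argument "targets" is a list of rows, each an object with "grip": the closure in counts, from 0 (fully open) to 255 (shut); "linear": the shift along the world's x, y, z in cm, a list of three; "delta_rot": the turn, a rotation vector about the world's x, y, z in rad, a list of three. A call has 1 to 10 rows; each row is the pose to reach, as a shift and turn from the pose commanded when the call began; what a row does not reach only later rows make up. A row lasts 1/10 s, in which the tool goes at most 50 mm and 8.59 degrees, less where a joint would pass 70% of its speed; a pose out of reach is approached as far as the arm can. A call with a gripper value outside its range is refused whole. The fingers move at their own pace and stop on an object; "force" is the grip in N (left out, the last holds). Time passes only in rows, so rows that repeat a pose let the fingers close. It gives the time, the measured TCP pose, the force, the opening and the grip force at its end, in the units of the state.
- bot.get_obs(): the state, without advancing time (a new reading comes with each control period).
- bot.camera(name): name is "scene" or "side" or "wrist"; returns a dict with "color" (480x640x3 uint8, red, green, blue), "range_z" (480x640 float32, m along the optical axis (not along the pixel's ray), 0 where there is no reading), "fov_y" (degrees; the focal length in pixels is half the picture's height over the tangent of half this angle, whatever the lens; pixels are square), "cx", "cy" (the principal point, pixels), "world_to_cam" (4x4, takes a point from world to camera coordinates). Camera axes: x right, y up, looking along -z (the intrinsics and any distortion apply to the point x, -y, -z); pixel columns grow to the right and rows downward; lengths in m; the calibration is good to about 2 mm. The wrist camera is an equidistant fisheye: a pixel r from the principal point sees the ray r / f radians off the axis. A picture is of the moment at which its call begins.
- bot.job_done(): hands the job in; it is judged then, once.
Trained networks look in a picture, given as the dict that the camera call returned (one of the last four; its "shot" number tells which), for a name from the list of things; names that differ only in an ending like _2 or _b are one class to them, and where a whole thing is asked for, a point or a joint stands for the part that bears it (a point fixed in the world has none). Each returns a list of dicts, best first, with "conf" (0 to 1); they miss things now and then, are a little off and sometimes report something else, mostly with a low value. They report only what shows in the picture. A call takes as long as a camera call.
- bot.search_frame(picture, target): "box" ([left, top, right, bottom] in pixels, round what is visible of it).
- bot.trace(picture, target): "pixels" (480x640 bool, what is visible of it) and "box" ([left, top, right, bottom] in pixels, round what is visible of it).
- bot.pinpoint(picture, target): "pixel" ([column, row] in pixels: a listed point, or the origin of a listed thing).
The state is a dict: "time": time; "q": joint angles; "qd": joint speeds; "joint_efforts": joint torques, N m; "ee_pos": TCP position; "tcp_rot": TCP orientation; "wrist_force": force on the tool from outside, world axes, zero at the start; "torque": the same for the moment, N m; "opening": finger opening in m; "grasp_force": force on a finger pad.
Only numpy, scipy, OpenCV 4.12 (cv2) and the standard library are available. Lean on these libraries where they do the work, as an engineer would, in place of code of your own. Each camera call takes 0.05 s, during which the arm holds its last target. There are 200 camera calls.

## Task

Lift the caul (the pressing board with the grip batten) off the two pins of the lay-up jig and thread all the drilled boards from the grey sheet down over both pins, every one with its planed edge to the open front of the jig (the robot's side), its bark edge to the back, and lying flat on the one below. Then, with the caul still off, hold the bench square upright with its foot on the jig's base board and press its blade gently for a second against the planed edges to see that the foot and the blade both sit flush; stand the square back upright on the grey sheet and thread the caul over the pins on top of the boards. Leave the turned bowl, cup and vase standing near by alone.

Things in the scene. Friction and masses are not known exactly. Their poses are not given: they have to be found in the camera images.
- jig: the lay-up jig: a wooden base board 150 mm (x) by 170 mm (y), 18 mm thick, screwed to the bench, with two upright steel pins. Origin under its centre, z up, -x to the open front of the jig. A board threaded the right way has its axes along the jig's and its centre 5 mm to the +x side of the line of the pins, so its planed edge is 23 mm to the front (-x) of that line
- jig_seat (a point): point on top of the jig's base board midway between the two pins, 40 mm to the +x side of the base board's centre; axes as the jig's. The pins stand at y = +48 and -48 mm from here; they are 12 mm thick and 80 mm tall above the base board, the top 14 mm tapering to a rounded nose
- board_a_mid (a point): centre (7 mm above the underside) of one of the two to four alike boards on the grey sheet; None if absent. 56 mm wide (x), 130 long (y), 14 thick (z, up), 0.09 kg. Its long edge at -x is planed straight, that at +x is natural with dark wavy bark. Two 14 mm holes go through at x = -5 mm (nearer the planed edge), y = +48 and -48 mm
- board_b_mid (a point): centre (7 mm above the underside) of one of the two to four alike boards on the grey sheet; None if absent. 56 mm wide (x), 130 long (y), 14 thick (z, up), 0.09 kg. Its long edge at -x is planed straight, that at +x is natural with dark wavy bark. Two 14 mm holes go through at x = -5 mm (nearer the planed edge), y = +48 and -48 mm
- board_c_mid (a point): centre (7 mm above the underside) of one of the two to four alike boards on the grey sheet; None if absent. 56 mm wide (x), 130 long (y), 14 thick (z, up), 0.09 kg. Its long edge at -x is planed straight, that at +x is natural with dark wavy bark. Two 14 mm holes go through at x = -5 mm (nearer the planed edge), y = +48 and -48 mm
- board_d_mid (a point): centre (7 mm above the underside) of one of the two to four alike boards on the grey sheet; None if absent. 56 mm wide (x), 130 long (y), 14 thick (z, up), 0.09 kg. Its long edge at -x is planed straight, that at +x is natural with dark wavy bark. Two 14 mm holes go through at x = -5 mm (nearer the planed edge), y = +48 and -48 mm
- caul_mid (a point): the caul (pressing board) kept on the jig's pins: 42 mm wide (x), 130 long (y), 16 thick, 0.13 kg, 14 mm holes at x = 0, y = +48 and -48 mm (fits either way round), with a wooden grip batten 20 mm wide (x), 64 long (y), 26 high on top. This point is the batten's centre, 29 mm above the caul's underside. Once lifted off it may lie anywhere off the jig, e.g. on the free back left part of the sheet
- square_mid (a point): the bench square, 0.30 kg: a steel blade 28 mm wide (x), 10 thick (y), up to 125 mm above the underside of a flat foot 44 mm wide (y), 16 high. This point is in the middle of the blade, 85 mm above the foot's underside, where it can be gripped across its thickness; z up. Blade edge and foot end make one working face at x = +14 mm; the foot runs back to x = -56 mm
- sheet_top (a point): the grey melamine-faced sheet, fixed, 310 mm (x) by 410 mm (y), that lies to the right of the jig and carries the boards and the square; this point is the centre of its top face, 25 mm above the bench top. Its axes are the world's. Behind the jig, from about x = 0.62 m on, the lathe's two timber blocks stand 124 mm high on the bench
- turned_bowl: a bystander: wooden bowl 95 mm wide, 39 mm high, behind the jig; origin under its centre
- turned_cup: a bystander: wooden cup 66 mm wide, 68 mm high, to the right of the sheet; origin under its centre
- bud_vase: a bystander: turned wooden vase 60 mm wide, 116 mm high, to the right of the sheet; origin under its centre

How it is judged (in metres and radians):
On the way, in this order (a step that is already met when the one before it is completed fails the run):
1. the caul is lifted off the pins and away from them (over 10 cm aside) (horizontal distance between caul_mid and jig_seat above 0.1 m), for 0.2 s.
2. every board is threaded over both pins, planed edge to the front, lying flat (its centre within 3 mm of its place) (x of board_a_mid in the frame of jig_seat between 0.002 and 0.008 m and y of board_a_mid in the frame of jig_seat between -0.003 and 0.003 m and (z of board_a_mid in the frame of jig_seat between 0.004 and 0.01 m or z of board_a_mid in the frame of jig_seat between 0.018 and 0.024 m or z of board_a_mid in the frame of jig_seat between 0.032 and 0.038 m or z of board_a_mid in the frame of jig_seat between 0.046 and 0.052 m) and angle between each of board_a_mid, board_b_mid, board_c_mid, board_d_mid's own z axis and vertical below 0.04 rad and x of board_b_mid in the frame of jig_seat between 0.002 and 0.008 m and y of board_b_mid in the frame of jig_seat between -0.003 and 0.003 m and (z of board_b_mid in the frame of jig_seat between 0.004 and 0.01 m or z of board_b_mid in the frame of jig_seat between 0.018 and 0.024 m or z of board_b_mid in the frame of jig_seat between 0.032 and 0.038 m or z of board_b_mid in the frame of jig_seat between 0.046 and 0.052 m) and x of board_c_mid in the frame of jig_seat between 0.002 and 0.008 m and y of board_c_mid in the frame of jig_seat between -0.003 and 0.003 m and (z of board_c_mid in the frame of jig_seat between 0.004 and 0.01 m or z of board_c_mid in the frame of jig_seat between 0.018 and 0.024 m or z of board_c_mid in the frame of jig_seat between 0.032 and 0.038 m or z of board_c_mid in the frame of jig_seat between 0.046 and 0.052 m) and x of board_d_mid in the frame of jig_seat between 0.002 and 0.008 m and y of board_d_mid in the frame of jig_seat between -0.003 and 0.003 m and (z of board_d_mid in the frame of jig_seat between 0.004 and 0.01 m or z of board_d_mid in the frame of jig_seat between 0.018 and 0.024 m or z of board_d_mid in the frame of jig_seat between 0.032 and 0.038 m or z of board_d_mid in the frame of jig_seat between 0.046 and 0.052 m) and horizontal distance between caul_mid and jig_seat above 0.1 m), for 0.3 s.
3. the square is held with its foot flush on the jig's base and its blade pressed against the planed edges, for half a second, the caul still off (all of step 2 and x of square_mid in the frame of jig_seat between -0.0405 and -0.0335 m and y of square_mid in the frame of jig_seat between -0.045 and 0.045 m and z of square_mid in the frame of jig_seat between 0.082 and 0.088 m and angle between the x axis of square_mid and the x axis of jig_seat, either way round below 0.035 rad and angle between square_mid's own z axis and vertical below 0.03 rad and contact force between square and jig above 0.3 N and contact force between the fingers and square above 0.5 N and (contact force between square and board_a above 0.8 N or contact force between square and board_b above 0.8 N or contact force between square and board_c above 0.8 N or contact force between square and board_d above 0.8 N)), for 0.5 s.
At the end, for the whole second after the job is handed in: all boards lie flat over both pins with planed edges to the front (centre within 3 mm of its place), the caul is threaded flat on top of them, the square stands upright on the grey sheet, all released and at rest (x of board_a_mid in the frame of jig_seat between 0.002 and 0.008 m and y of board_a_mid in the frame of jig_seat between -0.003 and 0.003 m and (z of board_a_mid in the frame of jig_seat between 0.004 and 0.01 m or z of board_a_mid in the frame of jig_seat between 0.018 and 0.024 m or z of board_a_mid in the frame of jig_seat between 0.032 and 0.038 m or z of board_a_mid in the frame of jig_seat between 0.046 and 0.052 m) and angle between each of board_a_mid, board_b_mid, board_c_mid, board_d_mid, caul_mid's own z axis and vertical below 0.04 rad and x of board_b_mid in the frame of jig_seat between 0.002 and 0.008 m and y of board_b_mid in the frame of jig_seat between -0.003 and 0.003 m and (z of board_b_mid in the frame of jig_seat between 0.004 and 0.01 m or z of board_b_mid in the frame of jig_seat between 0.018 and 0.024 m or z of board_b_mid in the frame of jig_seat between 0.032 and 0.038 m or z of board_b_mid in the frame of jig_seat between 0.046 and 0.052 m) and x of board_c_mid in the frame of jig_seat between 0.002 and 0.008 m and y of board_c_mid in the frame of jig_seat between -0.003 and 0.003 m and (z of board_c_mid in the frame of jig_seat between 0.004 and 0.01 m or z of board_c_mid in the frame of jig_seat between 0.018 and 0.024 m or z of board_c_mid in the frame of jig_seat between 0.032 and 0.038 m or z of board_c_mid in the frame of jig_seat between 0.046 and 0.052 m) and x of board_d_mid in the frame of jig_seat between 0.002 and 0.008 m and y of board_d_mid in the frame of jig_seat between -0.003 and 0.003 m and (z of board_d_mid in the frame of jig_seat between 0.004 and 0.01 m or z of board_d_mid in the frame of jig_seat between 0.018 and 0.024 m or z of board_d_mid in the frame of jig_seat between 0.032 and 0.038 m or z of board_d_mid in the frame of jig_seat between 0.046 and 0.052 m) and horizontal distance between caul_mid and jig_seat below 0.003 m and (z of caul_mid in the frame of jig_seat between 0.054 and 0.06 m or z of caul_mid in the frame of jig_seat between 0.068 and 0.074 m or z of caul_mid in the frame of jig_seat between 0.082 and 0.088 m) and z of caul_mid in the frame of board_a_mid above 0.02 m and z of caul_mid in the frame of board_b_mid above 0.02 m and z of caul_mid in the frame of board_c_mid above 0.02 m and z of caul_mid in the frame of board_d_mid above 0.02 m and x of square_mid in the frame of sheet_top between -0.155 and 0.155 m and y of square_mid in the frame of sheet_top between -0.205 and 0.205 m and z of square_mid in the frame of sheet_top between 0.08 and 0.09 m and angle between square_mid's own z axis and vertical below 0.05 rad and linear speed of each of board_a, board_b, board_c, board_d, caul, square below 0.02 m/s); the robot touches nothing.
It fails at once if the turned bowl, cup or vase near by is shifted by more than 4 cm (distance of any of turned_bowl, turned_cup, bud_vase from where it was at the start of the episode above 0.04 m).
It fails at once if the square is rammed against a board (over 35 N) (contact force between square and board_a above 35 N or contact force between square and board_b above 35 N or contact force between square and board_c above 35 N or contact force between square and board_d above 35 N).
Of board_a, board_b, board_c, board_d only 2 to 4 are there at a start; the rules pass over those that are not, and their reading is None.
At some moment in a run one of board_a, board_b, board_c, board_d may be knocked a few centimetres aside while the robot is not near it.
Once in a run the grip may slacken for a moment while it holds something.
It also fails if it takes over 210 s, if anything falls off the work surface, if the arm or the gripper's body presses on something with over 40 N, if the wrist force passes 120 N, or if a joint passes its speed limit or range.

## Working session

There is one attempt and no reset: what is moved stays moved. The work goes in short steps, Python scripts to look and compute and a tool call to move; the robot and the scene stay as the last step left them, time stands still between calls to the robot, and variables do not carry over. Pictures are saved under pics/ and viewed, at most 14 in all, crops included, and the job is handed in when it is done.

Besides the shell and the picture viewer there is one more tool, called after "Call:" in YAML: its name, and indented under it one key for each argument. play_rows: Moves the arm, as the interface text tells. Its arguments: {"type":"object","properties":{"targets":{"type":"array","items":{"type":"object","properties":{"grip":{"type":"number"},"linear":{"type":"array","items":{"type":"number"}},"delta_rot":{"type":"array","items":{"type":"number"}}}}},"force":{"type":"number"}},"required":["targets"]}

```bash
mkdir -p pics; ls; cat > h.py <<'E'
import numpy as np,cv2
from workcell import bot
def save(p,n): cv2.imwrite('pics/'+n+'.png',p['color'][:,:,::-1])
def cloud(p):
    # world xyz per pixel (pinhole cameras)
    H,W=p['range_z'].shape; f=H/2/np.tan(np.radians(p['fov_y'])/2)
    u,v=np.meshgrid(np.arange(W)+.0,np.arange(H)+.0); z=p['range_z']
    c=np.stack([(u-p['cx'])/f*z,-(v-p['cy'])/f*z,-z,np.ones_like(z)],-1)
    w=c@np.linalg.inv(p['world_to_cam']).T
    w=w[...,:3]; w[z==0]=np.nan; return w
E
python3 - <<'E'
from h import *
print(bot.get_obs(), bot.hold_point_z)
for n in ['scene','side']:
    p=bot.camera(n); save(p,n+'0'); w=cloud(p)
    print(n,p['fov_y'],np.linalg.inv(p['world_to_cam'])[:3].round(3).tolist())
    for t in ['jig','board_a_mid','caul_mid','square_mid','jig_seat','turned_bowl','turned_cup','bud_vase','sheet_top']:
        for d in bot.pinpoint(p,t):
            u,v=np.round(d['pixel']).astype(int)
            print(t,round(d['conf'],2),u,v, w[v,u].round(3) if 0<=v<480 and 0<=u<640 else '')
E
```

```text
pics
{'time': 0.0, 'q': array([7.71777105e+01, 5.01127479e+00, 1.00340945e+01, 9.51005126e+01,
       8.40027823e-04, 8.99999811e+01]), 'qd': array([ 0.05644494, -0.01212467, -0.03212001, -0.06639798,  0.0626987 ,
        0.00349396]), 'joint_efforts': array([ 1.48554358e-03, -5.20400798e+01,  4.64785874e+01,  1.69294380e-02,
        7.93887375e-05, -5.71027982e-06]), 'ee_pos': array([0.1220033 , 0.53605304, 0.23057818]), 'tcp_rot': array([-1.79922307e+02, -8.40052648e-04,  1.67177728e+02]), 'wrist_force': array([0.37618265, 0.01606035, 0.03344986]), 'torque': array([ 0.06609841, -0.0253397 , -0.00944626]), 'grasp_force': 0.0, 'opening': 0.0856481158142024} 0.0187
scene 55.0945371505733 [[0.86, 0.304, -0.409, -0.003], [-0.51, 0.508, -0.694, -1.046], [-0.003, 0.806, 0.592, 0.919]]
jig 0.93 241 218 [0.44  0.255 0.022]
caul_mid 0.68 251 202 [0.489 0.271 0.064]
square_mid 0.62 275 238 [ 0.44  -0.029  0.113]
jig_seat 0.87 252 210 [0.487 0.265 0.034]
turned_bowl 0.62 299 199 [0.623 0.161 0.092]
turned_cup 0.78 341 359 [ 0.398 -0.459  0.044]
bud_vase 0.83 358 390 [ 0.385 -0.549  0.042]
bud_vase 0.64 301 197 [0.62  0.14  0.111]
sheet_top 0.58 323 280 [ 0.516 -0.179  0.028]
side 49.762982344126485 [[-1.0, 0.009, -0.023, 0.502], [-0.024, -0.566, 0.824, 1.2], [-0.006, 0.825, 0.566, 0.979]]
jig 0.61 360 354 [0.456 0.317 0.018]
caul_mid 0.63 342 336 [0.501 0.297 0.059]
square_mid 0.93 362 246 [ 0.445 -0.021  0.102]
jig_seat 0.95 343 349 [0.498 0.348 0.068]
turned_bowl 0.74 314 217 [ 0.598 -0.273  0.04 ]
turned_cup 0.87 362 205 [ 0.432 -0.415  0.003]
turned_cup 0.38 264 350 [0.674 0.401 0.118]
bud_vase 0.52 369 191 [ 0.409 -0.402  0.069]
sheet_top 0.71 338 236 [ 0.516 -0.187  0.022]
```

View pics/scene0.png

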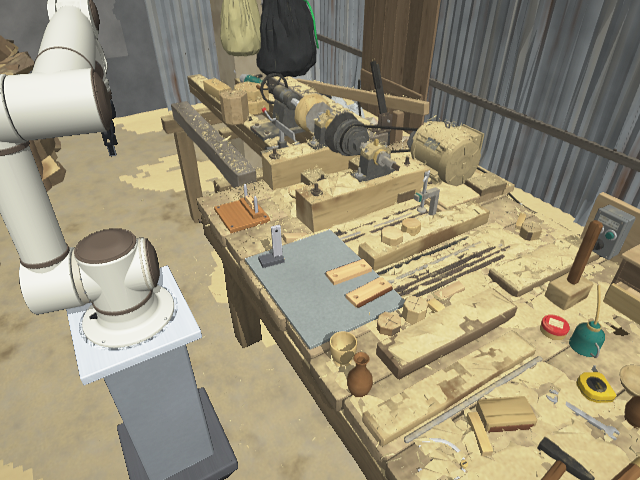

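View pics/side0.png

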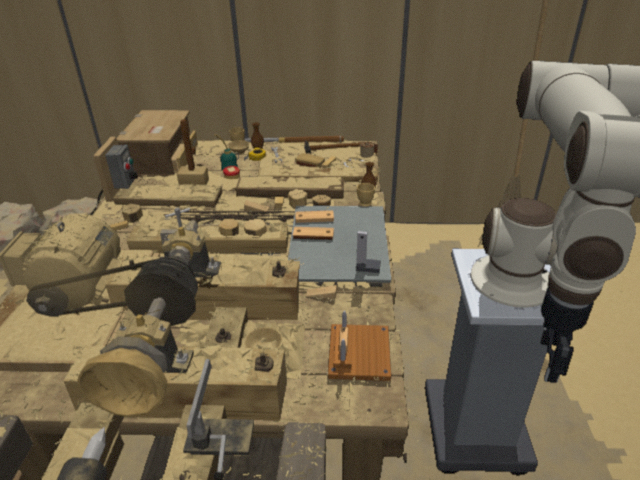

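Call:
play_rows:
  targets:
    - {"grip": 0,"linear": [3,-2.9,0.8],"delta_rot": [0,0,-0.134]}
    - {"grip": 0,"linear": [6,-5.7,1.6],"delta_rot": [0,0,-0.268]}
    - {"grip": 0,"linear": [9,-8.6,2.4],"delta_rot": [0,0,-0.402]}
    - {"grip": 0,"linear": [12,-11.4,3.2],"delta_rot": [0,0,-0.536]}
    - {"grip": 0,"linear": [15,-14.3,4],"delta_rot": [0,0,-0.67]}
    - {"grip": 0,"linear": [18,-17.2,4.8],"delta_rot": [0,0,-0.804]}
    - {"grip": 0,"linear": [21,-20,5.6],"delta_rot": [0,0,-0.938]}
    - {"grip": 0,"linear": [24,-22.9,6.4],"delta_rot": [0,0,-1.072]}
    - {"grip": 0,"linear": [27,-25.7,7.2],"delta_rot": [0,0,-1.206]}
    - {"grip": 0,"linear": [29.8,-28.6,8],"delta_rot": [0,0,-1.347]}

```text
time: 2.0
ee_pos: [0.4211, 0.2489, 0.3117]
tcp_rot: [180.0, -0.0, 89.7]
wrist_force: [0.3, 0.2, 0.8]
opening: 0.0854
grasp_force: 0.0
```

Call:
play_rows:
  targets:
    - {"grip": 0,"linear": [0,0,0],"delta_rot": [0,0,0]}
    - {"grip": 0,"linear": [0,0,0],"delta_rot": [0,0,0]}
    - {"grip": 0,"linear": [0,0,0],"delta_rot": [0,0,0]}

```text
time: 2.3
ee_pos: [0.4196, 0.2507, 0.3111]
tcp_rot: [-180.0, -0.0, 90.1]
wrist_force: [-0.1, 0.3, -0.8]
opening: 0.0851
grasp_force: 0.0
```

```bash
cat >> h.py <<'E'
def fcloud(p):
    H,W=p['range_z'].shape; f=H/2/np.tan(np.radians(p['fov_y'])/2)
    u,v=np.meshgrid(np.arange(W)+.0,np.arange(H)+.0); z=p['range_z']
    dx=u-p['cx'];dy=v-p['cy'];r=np.hypot(dx,dy)+1e-9;th=np.minimum(r/f,1.5);t=np.tan(th)/r
    c=np.stack([dx*t*z,-dy*t*z,-z,np.ones_like(z)],-1)
    w=(c@np.linalg.inv(p['world_to_cam']).T)[...,:3]; w[z==0]=np.nan; return w
def st():
    o=bot.get_obs()
    print('t',round(o['time'],2),'tcp',o['ee_pos'].round(4),'rot',np.round(o['tcp_rot'],2),'q',o['q'].round(1),'F',o['wrist_force'].round(1),'open',round(o['opening'],4),'gf',round(o['grasp_force'],1))
E
python3 - <<'E'
from h import *
st()
p=bot.camera('wrist'); save(p,'w1'); w=fcloud(p)
print(p['fov_y'],np.linalg.inv(p['world_to_cam'])[:3].round(3).tolist())
for t in ['jig','jig_seat','caul_mid','turned_bowl','board_a_mid','square_mid']:
    for d in bot.pinpoint(p,t):
        u,v=np.round(d['pixel']).astype(int); print(t,round(d['conf'],2),u,v,w[v,u].round(4))
E
```

```text
t 2.3 tcp [0.4196 0.2507 0.3111] rot [-179.98   -0.     90.08] q [ 30.8  -0.8  13.2 104.    0.  120.8] F [-0.1  0.3 -0.8] open 0.0851 gf 0.0
65.70646984690485 [[1.0, -0.0, -0.0, 0.419], [0.001, 0.949, 0.315, 0.332], [0.0, -0.315, 0.949, 0.455]]
jig 0.8 348 149 [0.4574 0.2952 0.0199]
jig 0.48 385 154 [0.4937 0.2941 0.0609]
caul_mid 0.93 390 154 [0.4991 0.2943 0.0611]
square_mid 0.73 338 414 [0.425  0.2596 0.3847]
```

View pics/w1.png

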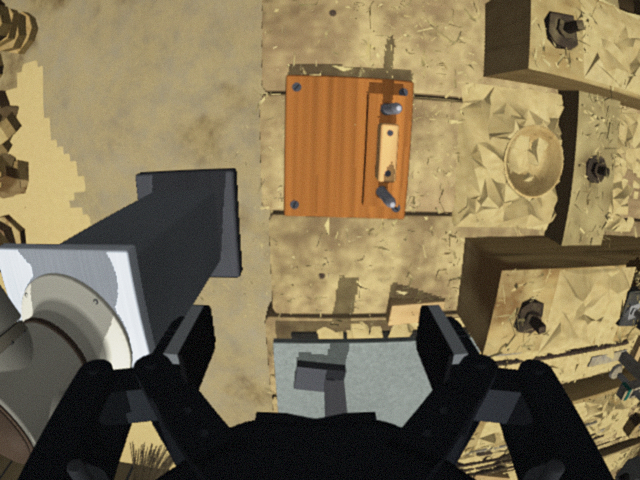

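```bash
cat >> h.py <<'E'
def rect(pts):
    (c,s,a)=cv2.minAreaRect((pts*1000).astype(np.float32)); b=cv2.boxPoints((c,s,a))/1000
    e=b[1]-b[0]; e2=b[2]-b[1]
    if np.linalg.norm(e2)>np.linalg.norm(e): e=e2
    return np.array(c)/1000,np.array(sorted(s)),np.degrees(np.arctan2(e[1],e[0]))%180  # centre m, size mm, long-axis angle
E
python3 - <<'E'
from h import *
p=bot.camera('wrist'); w=fcloud(p); c=p['color'].astype(int)
x,y,z=w[...,0],w[...,1],w[...,2]
roi=(abs(x-.457)<.12)&(abs(y-.295)<.13)
m=roi&(abs(z-.018)<.006)&(c[...,0]-c[...,2]>60)&(c[...,0]-c[...,1]>45)
print('base',m.sum(),rect(w[m][:,:2]),np.median(z[m]),z[m].std())
n,l,s,ce=cv2.connectedComponentsWithStats((roi&(z>.075)&(z<.11)).astype(np.uint8))
for i in range(1,n):
    q=w[l==i]; print('pin',s[i],q.mean(0).round(4),q[:,2].max().round(4))
n,l,s,ce=cv2.connectedComponentsWithStats((roi&(z>.05)&(z<.07)).astype(np.uint8))
for i in range(1,n):
    if s[i,4]>50: q=w[l==i]; print('batten',s[i],rect(q[:,:2]),np.median(q[:,2]))
for d in bot.trace(p,'jig')[:1]:
    mm=d['pixels']&(abs(z-.018)<.006); print('trace jig',rect(w[mm][:,:2]),mm.sum())
for d in bot.trace(p,'caul_mid')[:2]:
    print('trace caul',d['conf'],d['pixels'].sum(),rect(w[d['pixels']&(z>.05)][:,:2]))
E
```

```text
base 12430 (array([0.45755472, 0.2962738 ]), array([148.69198608, 168.5549469 ]), np.float32(88.37989)) 0.019163120849850085 0.000861233632110531
pin [388 102  14  13 127] [0.4968 0.343  0.0916] 0.1005
pin [383 195  13  13 137] [0.4944 0.2492 0.091 ] 0.1001
batten [ 376  123   23   60 1125] (array([0.497039  , 0.29549997]), array([20.85124016, 64.927742  ]), np.float32(88.56633)) 0.06090067827508805
batten [379 189  10  11  51] (array([0.49326953, 0.25024117]), array([ 3.92605042, 10.88636112]), np.float32(47.328056)) 0.06082483765809721
trace jig (array([0.45743741, 0.29650812]), array([150.52307129, 170.88786316]), np.float32(88.406654)) 13116
trace caul 0.87 3847 (array([0.4970791 , 0.29710297]), array([ 20.85124016, 104.65914154]), np.float32(88.56625))
```

Call:
play_rows:
  targets:
    - {"grip": 0,"linear": [0.7,-4.9,0]}
    - {"grip": 0,"linear": [1.4,-9.8,0]}
    - {"grip": 0,"linear": [2.1,-14.7,0]}
    - {"grip": 0,"linear": [2.8,-19.6,0]}
    - {"grip": 0,"linear": [3.5,-24.5,0]}
    - {"grip": 0,"linear": [4.2,-29.4,0]}
    - {"grip": 0,"linear": [4.9,-34.3,0]}
    - {"grip": 0,"linear": [5.6,-39.2,0]}
    - {"grip": 0,"linear": [6.3,-44.1,0]}
    - {"grip": 0,"linear": [7,-49,0]}

```text
validation failed for argument at $.ta...
```

Call:
play_rows:
  targets:
    - {"grip": 0,"linear": [0,-1,0]}
    - {"grip": 0,"linear": [0,-1,0]}
    - {"grip": 0,"linear": [0,-1,0]}
    - {"grip": 0,"linear": [0,-1,0]}

```text
validation failed for argument at $.ta...
```

```bash
python3 - <<'E'
from h import *
st()
p=bot.camera('wrist'); save(p,'w2'); w=fcloud(p); z=w[...,2]
for t in ['board_a_mid','square_mid','turned_cup','bud_vase','sheet_top']:
    for d in bot.pinpoint(p,t):
        u,v=np.round(d['pixel']).astype(int); print(t,round(d['conf'],2),u,v,w[v,u].round(4))
for t in ['board_a_mid','square_mid']:
  for d in bot.trace(p,t):
    m=d['pixels']; q=w[m]; print(t,round(d['conf'],2),m.sum(),d['box'],np.nanpercentile(q[:,2],[5,50,95]).round(4), rect(q[abs(q[:,2]-.039)<.008][:,:2]))
m=(abs(z-.025)<.006)&(abs(w[...,0]-.51)<.2)&(np.ptp(p['color'],axis=2)<25)
print('sheet',rect(w[m][:,:2]),np.median(z[m]))
E
```

```text
t 2.8 tcp [0.4199 0.2504 0.3113] rot [-180.      0.     90.02] q [ 30.8  -0.8  13.2 104.    0.  120.8] F [-0.4 -0.3  0.1] open 0.0857 gf 0.0
square_mid 0.75 338 414 [0.4252 0.26   0.3855]
square_mid 0.71 1941 [298.0, 361.4, 343.7, 418.7] [0.0316 0.0425 0.1059] (array([ 0.42459708, -0.02051864]), array([46.55849075, 71.00631714]), np.float32(172.69788))
sheet (array([0.51470172, 0.17501645]), array([308.94625854, 641.86212158]), np.float32(89.87534)) 0.02605458563901558
```

View pics/w2.png

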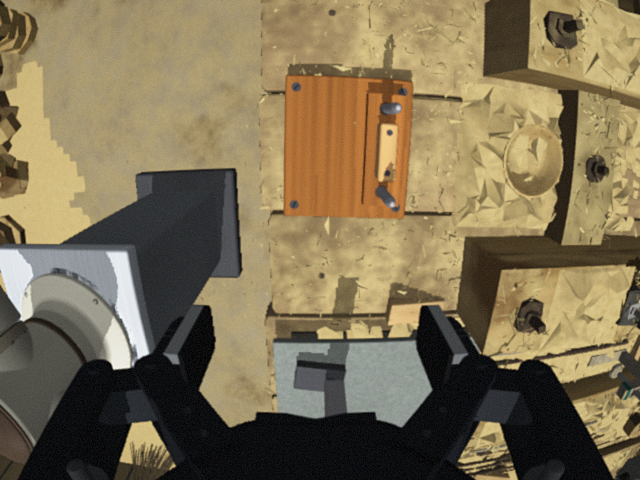

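Call:
play_rows:
  targets:
    - {"grip": 0,"linear": [0.7,-4.9,0],"delta_rot": [0,0,0]}
    - {"grip": 0,"linear": [1.4,-9.8,0],"delta_rot": [0,0,0]}
    - {"grip": 0,"linear": [2.1,-14.7,0],"delta_rot": [0,0,0]}
    - {"grip": 0,"linear": [2.8,-19.6,0],"delta_rot": [0,0,0]}
    - {"grip": 0,"linear": [3.5,-24.5,0],"delta_rot": [0,0,0]}
    - {"grip": 0,"linear": [4.2,-29.4,0],"delta_rot": [0,0,0]}
    - {"grip": 0,"linear": [4.9,-34.3,0],"delta_rot": [0,0,0]}
    - {"grip": 0,"linear": [5.6,-39.2,0],"delta_rot": [0,0,0]}
    - {"grip": 0,"linear": [6.3,-44.1,0],"delta_rot": [0,0,0]}
    - {"grip": 0,"linear": [7,-49,0],"delta_rot": [0,0,0]}

```text
time: 4.2
ee_pos: [0.4899, -0.242, 0.3114]
tcp_rot: [180.0, 0.0, 90.0]
wrist_force: [1.8, -0.5, 0.9]
opening: 0.0855
grasp_force: 0.0
```

Call:
play_rows:
  targets:
    - {"grip": 0,"linear": [0,-1,0],"delta_rot": [0,0,0]}
    - {"grip": 0,"linear": [0,-1,0],"delta_rot": [0,0,0]}
    - {"grip": 0,"linear": [0,-1,0],"delta_rot": [0,0,0]}
    - {"grip": 0,"linear": [0,-1,0],"delta_rot": [0,0,0]}

```text
time: 4.6
ee_pos: [0.4901, -0.2484, 0.3118]
tcp_rot: [180.0, 0.0, 90.1]
wrist_force: [-0.5, 0.4, 0.7]
opening: 0.0851
grasp_force: 0.0
```

```bash
cat > look.py <<'E'
from h import *
import sys
st()
p=bot.camera('wrist'); save(p,sys.argv[1]); w=fcloud(p); z=w[...,2]
for t in ['board_a_mid','square_mid','turned_cup','bud_vase','sheet_top']:
    for d in bot.pinpoint(p,t):
        u,v=np.round(d['pixel']).astype(int); print(t,round(d['conf'],2),u,v,w[v,u].round(4))
for t in ['board_a_mid','square_mid']:
  for d in bot.trace(p,t):
    m=d['pixels']; q=w[m]; r=q[abs(q[:,2]-.039)<.008][:,:2]
    print(t,round(d['conf'],2),m.sum(),d['box'],np.nanpercentile(q[:,2],[5,50,95]).round(4), rect(r) if len(r)>9 else '')
m=(abs(z-.025)<.006)&(abs(w[...,0]-.51)<.2)&(np.ptp(p['color'],axis=2)<25)&(w[...,1]<.1)
print('sheet',rect(w[m][:,:2]),np.median(z[m]))
E
python3 look.py w3
```

```text
t 4.6 tcp [ 0.4901 -0.2484  0.3118] rot [179.97   0.    90.08] q [-26.9   7.7  22.1 104.5   0.   63. ] F [-0.5  0.4  0.7] open 0.0851 gf 0.0
turned_cup 0.88 266 315 [ 0.4289 -0.402   0.0573]
bud_vase 0.96 259 366 [ 0.4106 -0.4983  0.0386]
sheet_top 0.64 336 122 [ 0.5135 -0.1723  0.026 ]
board_a_mid 0.23 917 [226.5, 0.9, 285.6, 18.6] [0.0305 0.0418 0.0435] (array([ 0.42376831, -0.03706917]), array([18.30199623, 70.80564117]), np.float32(177.37805))
square_mid 0.83 903 [228.8, 0.0, 286.1, 18.6] [0.0312 0.0418 0.0436] (array([ 0.42376831, -0.03706917]), array([18.30199623, 70.80564117]), np.float32(177.37805))
square_mid 0.51 1785 [233.7, 359.6, 275.5, 424.7] [0.0284 0.0625 0.1142] (array([ 0.4090853 , -0.51223395]), array([29.64144325, 59.20251465]), np.float32(162.74947))
sheet (array([ 0.52029218, -0.30399374]), array([321.93969727, 587.77783203]), np.float32(89.78501)) 0.026187542181701773
```

View pics/w3.png

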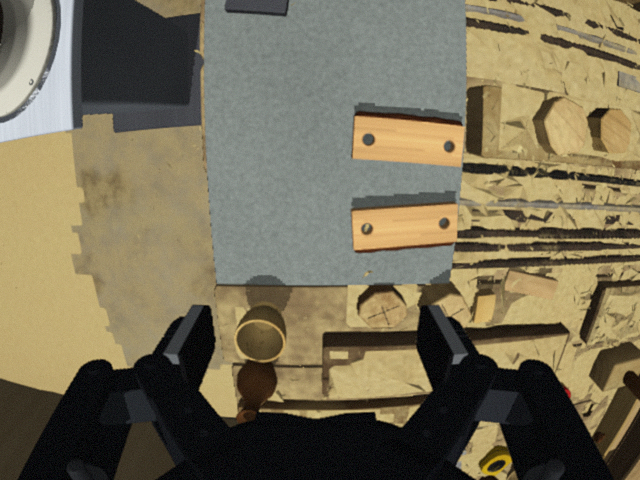

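```bash
cat >> h.py <<'E'
def boards(p,w,zt,roi):
    # roi: xmin,xmax,ymin,ymax ; zt: expected top height
    x,y,z=w[...,0],w[...,1],w[...,2]
    m=(abs(z-zt)<.005)&(x>roi[0])&(x<roi[1])&(y>roi[2])&(y<roi[3])
    m=cv2.morphologyEx(m.astype(np.uint8),cv2.MORPH_OPEN,np.ones((3,3)))
    n,l,s,_=cv2.connectedComponentsWithStats(m); out=[]
    for i in range(1,n):
        if s[i,4]<1500: continue
        k=cv2.morphologyEx((l==i).astype(np.uint8),cv2.MORPH_CLOSE,np.ones((19,19)))>0
        g=cv2.cvtColor(p['color'],cv2.COLOR_RGB2GRAY)
        inner=cv2.erode(k.astype(np.uint8),np.ones((11,11)))>0
        h=inner&(g<110)
        nn,ll,ss,cc=cv2.connectedComponentsWithStats(h.astype(np.uint8))
        zc=np.median(z[l==i]); hs=[]
        # hole centres: pixel -> ray at top plane
        for j in range(1,nn):
            if ss[j,4]>40: hs.append((rayz(p,cc[j],zc).round(4).tolist(),int(ss[j,4])))
        c,sz,a=rect(w[l==i][:,:2]); out.append((c.round(4),sz.round(1),round(float(a),2),round(float(zc),4),hs,s[i,:4]))
    return out
def rayz(p,uv,zc,fish=True):
    H=480; f=H/2/np.tan(np.radians(p['fov_y'])/2); dx,dy=uv[0]-p['cx'],uv[1]-p['cy']; r=np.hypot(dx,dy)+1e-9
    t=np.tan(r/f)/r if fish else 1/f
    M=np.linalg.inv(p['world_to_cam']); d=M[:3,:3]@np.array([dx*t,-dy*t,-1]); o=M[:3,3]
    return (o+d*(zc-o[2])/d[2])
E
python3 - <<'E'
from h import *
p=bot.camera('wrist'); w=fcloud(p)
for b in boards(p,w,.039,(.36,.7,-.4,-.05)): print(b)
cv2.imwrite('pics/crop3.png',cv2.resize(p['color'][90:270,330:490,::-1],None,fx=3.3,fy=3.3,interpolation=cv2.INTER_CUBIC))
E
```

```text
(array([ 0.5972, -0.1879]), array([ 55.5, 130.9]), 177.85, 0.0401, [([0.549, -0.1907, 0.0401], 109), ([0.6449, -0.1947, 0.0401], 88)], array([352, 110, 113,  56], dtype=int32))
(array([ 0.5985, -0.296 ]), array([ 56.4, 130.9]), 4.81, 0.0401, [([0.6461, -0.2876, 0.0401], 84), ([0.5508, -0.2963, 0.0401], 68)], array([351, 202, 107,  51], dtype=int32))
```

View pics/crop3.png

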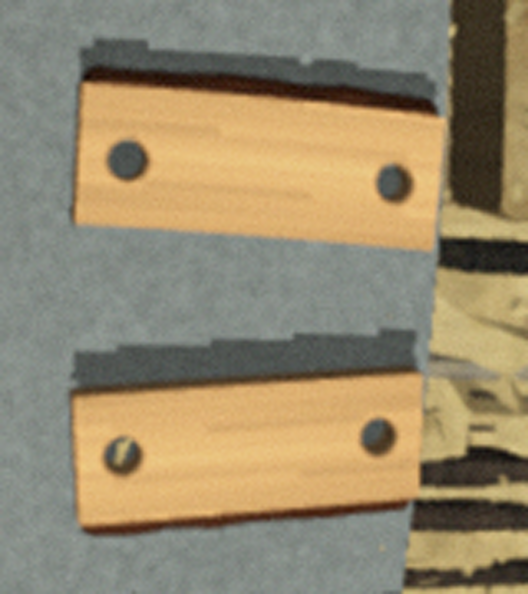

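Call:
play_rows:
  targets:
    - {"grip": 0,"linear": [0,4.9,0],"delta_rot": [0,0,0]}
    - {"grip": 0,"linear": [0,9.8,0],"delta_rot": [0,0,0]}
    - {"grip": 0,"linear": [0,14.7,0],"delta_rot": [0,0,0]}
    - {"grip": 0,"linear": [0,19.6,0],"delta_rot": [0,0,0]}
    - {"grip": 0,"linear": [0,24.5,0],"delta_rot": [0,0,0]}
    - {"grip": 0,"linear": [0,29.4,0],"delta_rot": [0,0,0]}
    - {"grip": 0,"linear": [0,34.3,0],"delta_rot": [0,0,0]}
    - {"grip": 0,"linear": [0.2,39.2,0],"delta_rot": [0,0,-0.01]}
    - {"grip": 0,"linear": [0.4,44.1,0],"delta_rot": [0,0,-0.02]}
    - {"grip": 0,"linear": [0.7,49,0],"delta_rot": [0,0,-0.028]}

```text
time: 6.05
ee_pos: [0.4966, 0.2424, 0.3115]
tcp_rot: [180.0, -0.0, 88.4]
wrist_force: [2.0, -0.6, -0.2]
opening: 0.0852
grasp_force: 0.0
```

Call:
play_rows:
  targets:
    - {"grip": 0,"linear": [0,3,-3],"delta_rot": [0,0,0]}
    - {"grip": 0,"linear": [0,5.4,-7],"delta_rot": [0,0,0]}
    - {"grip": 60,"linear": [0,5.4,-11],"delta_rot": [0,0,0]}
    - {"grip": 90,"linear": [0,5.4,-15],"delta_rot": [0,0,0]}
    - {"grip": 90,"linear": [0,5.4,-17],"delta_rot": [0,0,0]}
    - {"grip": 90,"linear": [0,5.4,-17],"delta_rot": [0,0,0]}
    - {"grip": 90,"linear": [0,5.4,-17],"delta_rot": [0,0,0]}

```text
time: 6.75
ee_pos: [0.4972, 0.2943, 0.1421]
tcp_rot: [180.0, -0.0, 88.4]
wrist_force: [-0.7, 0.4, 0.5]
opening: 0.0551
grasp_force: 0.0
```

```bash
python3 -c "
from h import *
st()"
```

```text
t 6.75 tcp [0.4972 0.2943 0.1421] rot [ 1.7998e+02 -1.0000e-02  8.8390e+01] q [ 30.6   7.9   3.4  85.5  -0.  122.2] F [-0.7  0.4  0.5] open 0.0551 gf 0.0
```

Call:
play_rows:
  targets:
    - {"grip": 90,"linear": [0,0.1,-4],"delta_rot": [0,0,0]}
    - {"grip": 90,"linear": [0,0.1,-7.5],"delta_rot": [0,0,0]}
    - {"grip": 90,"linear": [0,0.1,-9.5],"delta_rot": [0,0,0]}
    - {"grip": 90,"linear": [0,0.1,-10.2],"delta_rot": [0,0,0]}
    - {"grip": 255,"linear": [0,0.1,-10.2],"delta_rot": [0,0,0]}
    - {"grip": 255,"linear": [0,0.1,-10.2],"delta_rot": [0,0,0]}
    - {"grip": 255,"linear": [0,0.1,-10.2],"delta_rot": [0,0,0]}
    - {"grip": 255,"linear": [0,0.1,-10.2],"delta_rot": [0,0,0]}
    - {"grip": 255,"linear": [0,0.1,-10.2],"delta_rot": [0,0,0]}
    - {"grip": 255,"linear": [0,0.1,-10.2],"delta_rot": [0,0,0]}
  force: 60

```text
time: 7.75
ee_pos: [0.4983, 0.2959, 0.0418]
tcp_rot: [179.8, -0.1, 88.4]
wrist_force: [0.4, -0.5, 7.1]
opening: 0.0185
grasp_force: 60.8
```

Call:
play_rows:
  targets:
    - {"grip": 255,"linear": [0,0,0],"delta_rot": [0,0,0]}
    - {"grip": 255,"linear": [0,0,0.5],"delta_rot": [0,0,0]}
    - {"grip": 255,"linear": [0,0,1.5],"delta_rot": [0,0,0]}
    - {"grip": 255,"linear": [0,0,3],"delta_rot": [0,0,0]}
    - {"grip": 255,"linear": [0,0,4.5],"delta_rot": [0,0,0]}
    - {"grip": 255,"linear": [0,0,6],"delta_rot": [0,0,0]}
    - {"grip": 255,"linear": [0,0,8],"delta_rot": [0,0,0]}
    - {"grip": 255,"linear": [0,0,10.5],"delta_rot": [0,0,0]}
    - {"grip": 255,"linear": [0,0,13],"delta_rot": [0,0,0]}
    - {"grip": 255,"linear": [0,0,13],"delta_rot": [0,0,0]}

```text
time: 8.75
ee_pos: [0.4982, 0.296, 0.1741]
tcp_rot: [179.7, -0.2, 88.4]
wrist_force: [0.0, 0.3, -0.9]
opening: 0.0185
grasp_force: 59.9
```

```bash
python3 -c "
from h import *
st()
p=bot.camera('wrist');save(p,'w4');w=fcloud(p);z=w[...,2]
m=(w[...,0]>.55)&(w[...,0]<.7)&(w[...,1]>.2)&(w[...,1]<.4)&(z>.025)&(z<.05)
print(rect(w[m][:,:2]))
"
```

```text
t 8.75 tcp [0.4982 0.296  0.1741] rot [179.71  -0.18  88.39] q [ 30.7   7.9   6.9  88.7  -0.  122.3] F [ 0.   0.3 -0.9] open 0.0185 gf 59.9
(array([0.62534167, 0.30700674]), array([149.13562012, 185.90724182]), np.float32(89.94707))
```

View pics/w4.png

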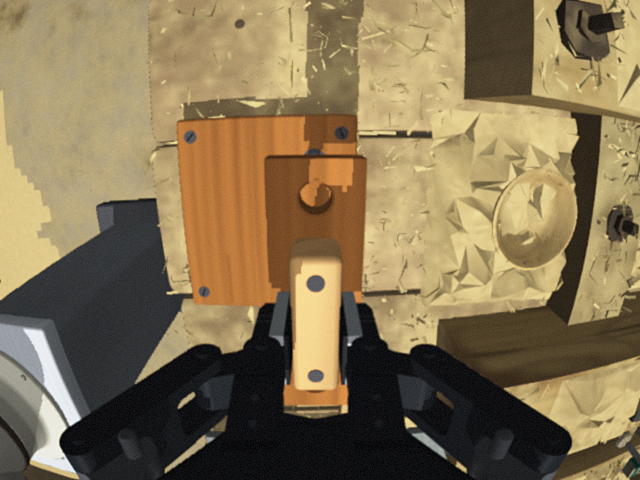

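Call:
play_rows:
  targets:
    - {"grip": 255,"linear": [1,-4,0],"delta_rot": [0,0,0]}
    - {"grip": 255,"linear": [2,-8,0],"delta_rot": [0,0,0]}
    - {"grip": 255,"linear": [3,-12,0],"delta_rot": [0,0,0]}
    - {"grip": 255,"linear": [4,-16,0],"delta_rot": [0,0,0]}
    - {"grip": 255,"linear": [5,-20,0],"delta_rot": [0,0,0]}
    - {"grip": 255,"linear": [6,-24,0],"delta_rot": [0,0,0]}
    - {"grip": 255,"linear": [6.8,-28,0],"delta_rot": [0,0,0]}
    - {"grip": 255,"linear": [7.2,-32,0],"delta_rot": [0,0,0]}
    - {"grip": 255,"linear": [7.2,-35.1,-1],"delta_rot": [0,0,0]}
    - {"grip": 255,"linear": [7.2,-35.1,-5],"delta_rot": [0,0,0]}

```text
time: 9.8
ee_pos: [0.5707, -0.0594, 0.1216]
tcp_rot: [179.7, 0.1, 88.2]
wrist_force: [0.1, 0.6, -1.9]
opening: 0.0188
grasp_force: 59.9
```

Call:
play_rows:
  targets:
    - {"grip": 255,"linear": [0,0,-2.5],"delta_rot": [0,0,0]}
    - {"grip": 255,"linear": [0,0,-4.5],"delta_rot": [0,0,0]}
    - {"grip": 255,"linear": [0,0,-5.5],"delta_rot": [0,0,0]}
    - {"grip": 255,"linear": [0,0,-6],"delta_rot": [0,0,0]}
    - {"grip": 255,"linear": [0,0,-6.5],"delta_rot": [0,0,0]}
    - {"grip": 255,"linear": [0,0,-6.5],"delta_rot": [0,0,0]}

```text
time: 10.4
ee_pos: [0.5692, -0.0556, 0.0544]
tcp_rot: [180.0, 0.0, 88.4]
wrist_force: [-0.1, 0.2, -1.6]
opening: 0.0189
grasp_force: 59.8
```

Call:
play_rows:
  targets:
    - {"grip": 255,"linear": [0,0,-0.2],"delta_rot": [0,0,0]}
    - {"grip": 255,"linear": [0,0,-0.4],"delta_rot": [0,0,0]}
    - {"grip": 255,"linear": [0,0,-0.5],"delta_rot": [0,0,0]}
    - {"grip": 255,"linear": [0,0,-0.5],"delta_rot": [0,0,0]}

```text
time: 10.8
ee_pos: [0.5691, -0.0557, 0.0493]
tcp_rot: [180.0, 0.0, 88.4]
wrist_force: [0.3, 0.1, -1.9]
opening: 0.0186
grasp_force: 59.8
```

Call:
play_rows:
  targets:
    - {"grip": 255,"linear": [0,0,-0.1],"delta_rot": [0,0,0]}
    - {"grip": 90,"linear": [0,0,-0.1],"delta_rot": [0,0,0]}
    - {"grip": 90,"linear": [0,0,-0.1],"delta_rot": [0,0,0]}
    - {"grip": 90,"linear": [0,0,-0.1],"delta_rot": [0,0,0]}
    - {"grip": 90,"linear": [0,0,1],"delta_rot": [0,0,0]}
    - {"grip": 90,"linear": [0,0,4],"delta_rot": [0,0,0]}
    - {"grip": 30,"linear": [0,0,8],"delta_rot": [0,0,0.14]}
    - {"grip": 30,"linear": [0,-3,11],"delta_rot": [0,0,0.28]}
    - {"grip": 30,"linear": [0,-6,13],"delta_rot": [0,0,0.42]}
    - {"grip": 30,"linear": [0,-9,14],"delta_rot": [0,0,0.56]}

```text
time: 11.8
ee_pos: [0.5697, -0.1467, 0.1929]
tcp_rot: [179.8, 0.2, 120.9]
wrist_force: [1.1, -0.6, 0.9]
opening: 0.0752
grasp_force: 0.0
```

Call:
play_rows:
  targets:
    - {"grip": 30,"linear": [1,0,0],"delta_rot": [0,0,0.14]}
    - {"grip": 30,"linear": [2,0,0],"delta_rot": [0,0,0.28]}
    - {"grip": 30,"linear": [2.8,0,0],"delta_rot": [0,0,0.42]}
    - {"grip": 30,"linear": [2.8,-2,0],"delta_rot": [0,0,0.56]}
    - {"grip": 30,"linear": [2.8,-4.2,0],"delta_rot": [0,0,0.7]}
    - {"grip": 30,"linear": [2.8,-4.2,0],"delta_rot": [0,0,0.84]}
    - {"grip": 30,"linear": [2.8,-4.2,0],"delta_rot": [0,0,0.98]}
    - {"grip": 30,"linear": [2.8,-4.2,0],"delta_rot": [0,0,1.002]}
    - {"grip": 30,"linear": [2.8,-4.2,0],"delta_rot": [0,0,1.002]}
    - {"grip": 30,"linear": [2.8,-4.2,0],"delta_rot": [0,0,1.002]}

```text
time: 12.8
ee_pos: [0.5971, -0.1876, 0.1896]
tcp_rot: [-180.0, 0.0, 177.7]
wrist_force: [-1.1, 0.6, -0.0]
opening: 0.0755
grasp_force: 0.0
```

```bash
python3 - <<'E'
from h import *
st()
p=bot.camera('wrist'); save(p,'w5'); w=fcloud(p); z=w[...,2]
for b in boards(p,w,.039,(.36,.7,-.4,-.08)): print(b)
for d in bot.trace(p,'caul_mid'): 
    q=w[d['pixels']]; q=q[abs(q[:,2]-.067)<.006]; print('caul',d['conf'],rect(q[:,:2]) if len(q)>9 else '',np.median(q[:,2]))
E
```

```text
t 12.8 tcp [ 0.5971 -0.1876  0.1896] rot [-1.8000e+02  2.0000e-02  1.7773e+02] q [-17.4  15.   16.8  91.9   0.  -15.2] F [-1.1  0.6 -0. ] open 0.0755 gf 0.0
(array([ 0.5973, -0.1882]), array([ 55.1, 131.4]), 177.76, 0.0401, [([0.5905, -0.166, 0.0401], 250), ([0.5488, -0.1908, 0.0401], 231), ([0.6444, -0.1951, 0.0401], 160)], array([281, 138,  68, 153], dtype=int32))
(array([ 0.5987, -0.2955]), array([ 55.9, 131. ]), 4.69, 0.0401, [([0.5502, -0.2963, 0.0401], 147), ([0.6457, -0.2877, 0.0401], 159)], array([150, 145,  85, 151], dtype=int32))
(array([ 0.5673, -0.1008]), array([42.2, 42.3]), 178.51, 0.0422, [([0.5638, -0.105, 0.0422], 505)], array([394, 153,  52,  53], dtype=int32))
caul 0.93 (array([ 0.56890918, -0.05663304]), array([20.98852921, 65.02079773]), np.float32(88.53649)) 0.06805654850833293
```

View pics/w5.png

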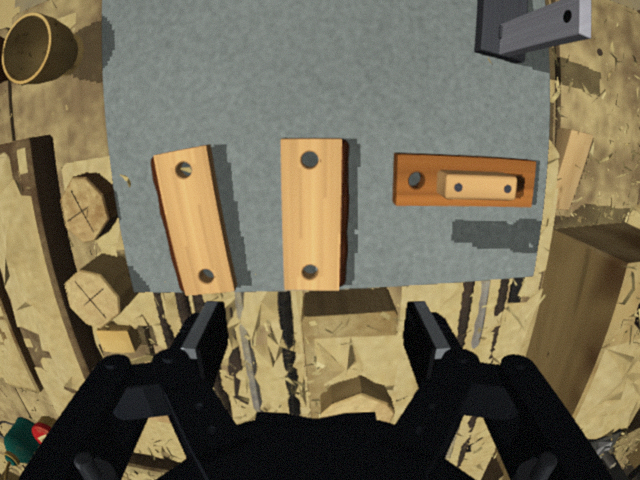

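Call:
play_rows:
  targets:
    - {"grip": 35,"linear": [0,0,-4],"delta_rot": [0,0,0]}
    - {"grip": 35,"linear": [0,0,-8],"delta_rot": [0,0,0]}
    - {"grip": 35,"linear": [0,0,-11.5],"delta_rot": [0,0,0]}
    - {"grip": 35,"linear": [0,0,-13.5],"delta_rot": [0,0,0]}
    - {"grip": 35,"linear": [0,0,-14.5],"delta_rot": [0,0,0]}
    - {"grip": 35,"linear": [0,0,-15],"delta_rot": [0,0,0]}
    - {"grip": 35,"linear": [0,0,-15.5],"delta_rot": [0,0,0]}
    - {"grip": 35,"linear": [0,0,-15.5],"delta_rot": [0,0,0]}

```text
time: 13.7
ee_pos: [0.5974, -0.1878, 0.0348]
tcp_rot: [-180.0, 0.0, 177.9]
wrist_force: [0.1, 0.3, 0.7]
opening: 0.0737
grasp_force: 0.0
```

```bash
python3 - <<'E'
from h import *
st()
p=bot.camera('wrist'); save(p,'w6'); w=fcloud(p); z=w[...,2]; o=bot.get_obs()
# finger surface points near tips: lowest z near |y-y0| 35..58 
d=w-o['ee_pos']
for s in (1,-1):
    m=(abs(d[...,0])<.009)&(s*d[...,1]>.03)&(s*d[...,1]<.06)&(z<.1)
    g=p['color'].max(2)<90
    q=d[m&g]; print(s,len(q),np.percentile(q[:,2],[0,1,5,20]).round(4) if len(q) else '')
E
```

```text
t 13.7 tcp [ 0.5974 -0.1878  0.0348] rot [-1.7999e+02  5.0000e-02  1.7788e+02] q [-17.5  16.    0.9  74.9  -0.  -15.3] F [0.1 0.3 0.7] open 0.0737 gf 0.0
1 4328 [-0.0107 -0.0099 -0.0093 -0.0084]
-1 2256 [-0.0094  0.0109  0.0152  0.0275]
```

Call:
play_rows:
  targets:
    - {"grip": 35,"linear": [0,0,-0.5],"delta_rot": [0,0,0]}
    - {"grip": 35,"linear": [0,0,-1],"delta_rot": [0,0,0]}
    - {"grip": 35,"linear": [0,0,-1.4],"delta_rot": [0,0,0]}
    - {"grip": 35,"linear": [0,0,-1.4],"delta_rot": [0,0,0]}
    - {"grip": 160,"linear": [0,0,-1.4],"delta_rot": [0,0,0]}
    - {"grip": 160,"linear": [0,0,-1.4],"delta_rot": [0,0,0]}
    - {"grip": 160,"linear": [0,0,-1.4],"delta_rot": [0,0,0]}
    - {"grip": 160,"linear": [0,0,-1.4],"delta_rot": [0,0,0]}
    - {"grip": 160,"linear": [0,0,-1.4],"delta_rot": [0,0,0]}
  force: 60

```text
time: 14.65
ee_pos: [0.5976, -0.1879, 0.0213]
tcp_rot: [-180.0, 0.1, 177.9]
wrist_force: [-0.5, -0.6, 5.9]
opening: 0.0544
grasp_force: 67.8
```

Call:
play_rows:
  targets:
    - {"grip": 160,"linear": [0,0,0.5],"delta_rot": [0,0,0]}
    - {"grip": 160,"linear": [0,0,2],"delta_rot": [0,0,0]}
    - {"grip": 160,"linear": [0,0,5],"delta_rot": [0,0,0]}
    - {"grip": 160,"linear": [0,0,9],"delta_rot": [0,0,0]}
    - {"grip": 160,"linear": [-0.6,3,13],"delta_rot": [0,0,-0.14]}
    - {"grip": 160,"linear": [-1.4,7,13.5],"delta_rot": [0,0,-0.28]}
    - {"grip": 160,"linear": [-2.2,11,13.5],"delta_rot": [0,0,-0.42]}
    - {"grip": 160,"linear": [-3,15,13.5],"delta_rot": [0,0,-0.56]}
    - {"grip": 160,"linear": [-3.8,19,13.5],"delta_rot": [0,0,-0.7]}
    - {"grip": 160,"linear": [-4.6,23,13.5],"delta_rot": [0,0,-0.84]}

```text
time: 15.65
ee_pos: [0.5505, 0.0438, 0.1565]
tcp_rot: [180.0, 0.0, 129.4]
wrist_force: [-0.4, 0.1, -1.5]
opening: 0.0551
grasp_force: 64.2
```

Call:
play_rows:
  targets:
    - {"grip": 160,"linear": [-0.8,4,0],"delta_rot": [0,0,-0.14]}
    - {"grip": 160,"linear": [-1.6,8,0],"delta_rot": [0,0,-0.28]}
    - {"grip": 160,"linear": [-2.4,12,0],"delta_rot": [0,0,-0.42]}
    - {"grip": 160,"linear": [-3.2,16,0],"delta_rot": [0,0,-0.56]}
    - {"grip": 160,"linear": [-4,20,0],"delta_rot": [0,0,-0.7]}
    - {"grip": 160,"linear": [-4.5,23,0],"delta_rot": [0,0,-0.722]}
    - {"grip": 160,"linear": [-4.9,25.3,0],"delta_rot": [0,0,-0.722]}
    - {"grip": 160,"linear": [-4.9,25.3,0],"delta_rot": [0,0,-0.722]}
    - {"grip": 160,"linear": [-4.9,25.3,0],"delta_rot": [0,0,-0.722]}

```text
time: 16.55
ee_pos: [0.5019, 0.2954, 0.1559]
tcp_rot: [180.0, 0.0, 88.5]
wrist_force: [0.6, 0.0, 0.2]
opening: 0.0546
grasp_force: 64.2
```

```bash
python3 - <<'E'
from h import *
st()
p=bot.camera('wrist'); save(p,'w7'); w=fcloud(p); z=w[...,2]; o=bot.get_obs()
q=w[(z>.09)&(z<.2)&(abs(w[...,0]-.5)<.08)&(w[...,1]>.32)&(w[...,1]<.4)]
print(len(q),np.percentile(q[:,2],[5,50,95]),q[:,:2].min(0),q[:,:2].max(0))
E
```

```text
t 16.55 tcp [0.5019 0.2954 0.1559] rot [1.7999e+02 1.0000e-02 8.8460e+01] q [ 30.5   8.5   5.6  87.1  -0.  122. ] F [0.6 0.  0.2] open 0.0546 gf 64.2
15848 [0.17005105 0.17465503 0.17570709] [0.47428683 0.32000054] [0.52945583 0.36085759]
```

View pics/w7.png

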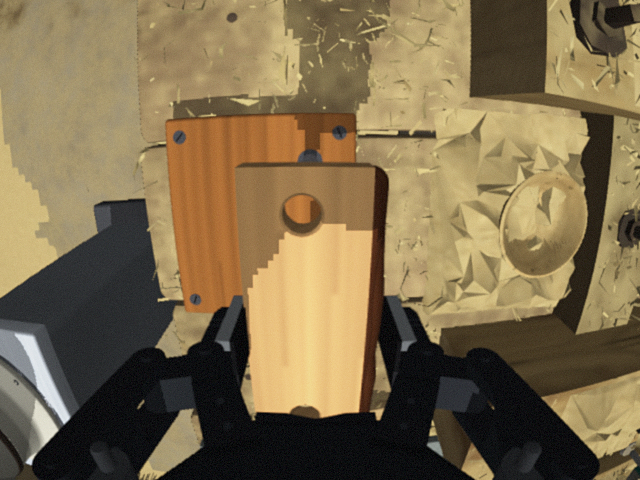

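```bash
cat >> h.py <<'E'
def heldhole(p,w,guess,zt):
    z=w[...,2]; k=((abs(z-zt)>.004)&(np.hypot(w[...,0]-guess[0],w[...,1]-guess[1])<.2)).astype(np.uint8)
    # pixels whose ray hits plane zt near guess
    uu=[(u,v) for v in range(0,480) for u in range(200,440)]
    P=np.array([rayz(p,q,zt)[:2] for q in uu]); d=np.hypot(*(P-guess).T)
    sel=[(q,pp) for q,pp,dd in zip(uu,P,d) if dd<.0125 and k[q[1],q[0]]]
    A=np.array([s[1] for s in sel]); 
    (c,r)=cv2.minEnclosingCircle((A*1e3).astype(np.float32))
    return A.mean(0).round(4),np.array(c)/1e3,2*r,len(A)*1.0
E
python3 - <<'E'
from h import *
p=bot.camera('wrist'); w=fcloud(p)
g=rayz(p,(302,214),.1746)[:2]; print(g)
print(heldhole(p,w,g,.1746))
z=w[...,2]
m=(abs(z-.1735)<.006)&(abs(w[...,0]-.5)<.08)&(w[...,1]<.4)&(w[...,1]>.31)
for y in (.325,.335,.35): 
    s=m&(abs(w[...,1]-y)<.002); print(y,w[s][:,0].min(),w[s][:,0].max())
print(w[m][:,1].max())
E
```

```text
[0.49835386 0.34269017]
(array([0.4982, 0.3432]), array([0.49815161, 0.34301816]), 13.534130096435547, 1087.0)
0.325 0.474429609041862 0.5288402094472346
0.335 0.4749687552046834 0.5288368975560206
0.35 0.4754096833577961 0.5296057217353622
0.36030669102066304
```

Call:
play_rows:
  targets:
    - {"grip": 160,"linear": [0.05,0,-2.5],"delta_rot": [0,0,0]}
    - {"grip": 160,"linear": [0.05,0,-4.5],"delta_rot": [0,0,0]}
    - {"grip": 160,"linear": [0.05,0,-5.5],"delta_rot": [0,0,0]}
    - {"grip": 160,"linear": [0.05,0,-6.2],"delta_rot": [0,0,0]}
    - {"grip": 160,"linear": [0.05,0,-6.8],"delta_rot": [0,0,0]}
    - {"grip": 160,"linear": [0.05,0,-7.4],"delta_rot": [0,0,0]}
    - {"grip": 160,"linear": [0.05,0,-8],"delta_rot": [0,0,0]}
    - {"grip": 160,"linear": [0.05,0,-8],"delta_rot": [0,0,0]}

```text
time: 17.45
ee_pos: [0.5023, 0.2951, 0.0746]
tcp_rot: [-180.0, 0.0, 88.4]
wrist_force: [-0.6, -0.2, -0.7]
opening: 0.0544
grasp_force: 69.6
```

Call:
play_rows:
  targets:
    - {"grip": 160,"linear": [0,0,-1],"delta_rot": [0,0,0]}
    - {"grip": 160,"linear": [0,0,-2],"delta_rot": [0,0,0]}
    - {"grip": 160,"linear": [0,0,-3],"delta_rot": [0,0,0]}
    - {"grip": 160,"linear": [0,0,-4],"delta_rot": [0,0,0]}
    - {"grip": 160,"linear": [0,0,-4.5],"delta_rot": [0,0,0]}
    - {"grip": 160,"linear": [0,0,-4.5],"delta_rot": [0,0,0]}

```text
time: 18.05
ee_pos: [0.5023, 0.2951, 0.0293]
tcp_rot: [-179.9, 0.0, 88.4]
wrist_force: [0.8, -0.4, -1.1]
opening: 0.0542
grasp_force: 69.7
```

Call:
play_rows:
  targets:
    - {"grip": 45,"linear": [0,0,0],"delta_rot": [0,0,0]}
    - {"grip": 45,"linear": [0,0,0],"delta_rot": [0,0,0]}
    - {"grip": 45,"linear": [0,0,0],"delta_rot": [0,0,0]}
    - {"grip": 45,"linear": [0,0,0],"delta_rot": [0,0,0]}
    - {"grip": 45,"linear": [0,0,3],"delta_rot": [0,0,0]}
    - {"grip": 45,"linear": [0,0,7],"delta_rot": [0,0,0]}
    - {"grip": 45,"linear": [0,-2,12],"delta_rot": [0,0,0]}
    - {"grip": 45,"linear": [0,-6,15],"delta_rot": [0,0,0]}
    - {"grip": 45,"linear": [0,-10,16],"delta_rot": [0,0,0]}
    - {"grip": 45,"linear": [0,-10,16],"delta_rot": [0,0,0]}

```text
time: 19.05
ee_pos: [0.5035, 0.1921, 0.1937]
tcp_rot: [179.7, -0.0, 88.2]
wrist_force: [1.2, 0.3, 0.0]
opening: 0.0703
grasp_force: 0.0
```

```bash
cat > jl.py <<'E'
from h import *
import sys
st(); zt=float(sys.argv[2])
p=bot.camera('wrist'); save(p,sys.argv[1]); w=fcloud(p); z=w[...,2]
m=(abs(z-zt)<.006)&(abs(w[...,0]-.5)<.06)&(abs(w[...,1]-.295)<.09)
m=cv2.morphologyEx(m.astype(np.uint8),cv2.MORPH_OPEN,np.ones((3,3)))>0
q=w[m]; A=np.c_[q[:,:2]-q[:,:2].mean(0),np.ones(len(q))]; k=np.linalg.lstsq(A,q[:,2],rcond=None)[0]
print('board',len(q),rect(q[:,:2]),'plane',k.round(4),'z',np.percentile(q[:,2],[5,50,95]).round(4))
for b in boards(p,w,.039,(.5,.7,-.4,-.1)): print(b)
E
python3 jl.py w8 .032
```

```text
t 19.05 tcp [0.5035 0.1921 0.1937] rot [ 1.7974e+02 -5.0000e-02  8.8210e+01] q [ 2.090e+01  2.600e+00  3.300e+00  9.050e+01 -1.000e-01  1.127e+02] F [1.2 0.3 0. ] open 0.0703 gf 0.0
board 9613 (array([0.50151379, 0.29525079]), array([ 55.41609573, 130.46717834]), np.float32(88.18308)) plane [-0.0237  0.0008  0.0329] z [0.0308 0.0331 0.0344]
```

Call:
play_rows:
  targets:
    - {"grip": 30,"linear": [1,-4.8,0],"delta_rot": [0,0,-0.147]}
    - {"grip": 30,"linear": [2,-9.6,0],"delta_rot": [0,0,-0.294]}
    - {"grip": 30,"linear": [3,-14.4,0],"delta_rot": [0,0,-0.44]}
    - {"grip": 30,"linear": [4,-19.2,0],"delta_rot": [0,0,-0.587]}
    - {"grip": 30,"linear": [5,-24,0],"delta_rot": [0,0,-0.734]}
    - {"grip": 30,"linear": [6,-28.8,0],"delta_rot": [0,0,-0.88]}
    - {"grip": 30,"linear": [7,-33.6,0],"delta_rot": [0,0,-1.027]}
    - {"grip": 30,"linear": [8,-38.4,0],"delta_rot": [0,0,-1.174]}
    - {"grip": 30,"linear": [9,-43.2,0],"delta_rot": [0,0,-1.321]}
    - {"grip": 30,"linear": [9.6,-48,0],"delta_rot": [0,0,-1.461]}

```text
time: 20.1
ee_pos: [0.5993, -0.2858, 0.1891]
tcp_rot: [-180.0, 0.0, 4.4]
wrist_force: [0.7, 0.0, 0.9]
opening: 0.0754
grasp_force: 0.0
```

Call:
play_rows:
  targets:
    - {"grip": 30,"linear": [0,-1,0],"delta_rot": [0,0,0]}
    - {"grip": 30,"linear": [0,-1,0],"delta_rot": [0,0,0]}
    - {"grip": 30,"linear": [0,-1,0],"delta_rot": [0,0,0]}
    - {"grip": 30,"linear": [0,-1,0],"delta_rot": [0,0,0]}

```text
time: 20.5
ee_pos: [0.5989, -0.2929, 0.1905]
tcp_rot: [-180.0, -0.0, 4.8]
wrist_force: [0.1, 0.4, 1.5]
opening: 0.0753
grasp_force: 0.0
```

```bash
python3 - <<'E'
from h import *
st()
p=bot.camera('wrist'); save(p,'w9'); w=fcloud(p)
for b in boards(p,w,.039,(.36,.75,-.45,-.05)): print(b)
E
```

```text
t 20.5 tcp [ 0.5989 -0.2929  0.1905] rot [-1.7999e+02 -1.0000e-02  4.8300e+00] q [-26.1  21.1  24.6  93.5   0.  149.1] F [0.1 0.4 1.5] open 0.0753 gf 0.0
(array([ 0.622 , -0.2838]), array([ 55.6, 130. ]), 4.66, 0.0401, [([0.6283, -0.3051, 0.0401], 330), ([0.667, -0.2757, 0.0401], 135), ([0.5739, -0.2842, 0.0401], 185)], array([271, 108,  70, 156], dtype=int32))
(array([ 0.5681, -0.0857]), array([43.4, 72.7]), 88.18, 0.042, [([0.5644, -0.1045, 0.042], 291)], array([ 63, 208,  67,  52], dtype=int32))
(array([ 0.5769, -0.4064]), array([52. , 56.3]), 43.51, 0.0355, [], array([412, 215,  50,  66], dtype=int32))
```

View pics/w9.png

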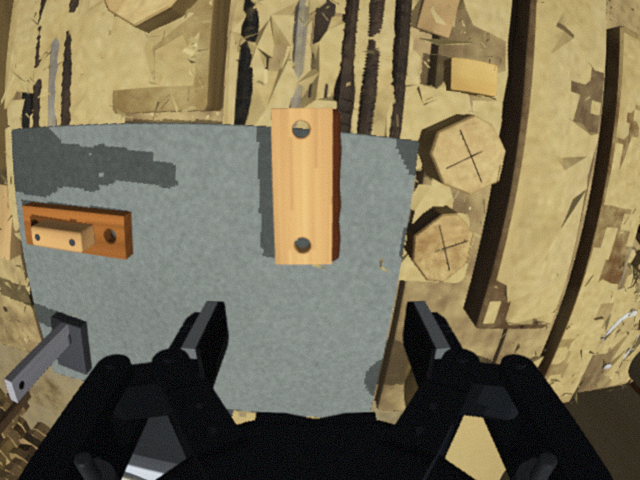

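Call:
play_rows:
  targets:
    - {"grip": 35,"linear": [2.3,0.9,-2],"delta_rot": [0,0,0]}
    - {"grip": 35,"linear": [2.3,0.9,-6],"delta_rot": [0,0,0]}
    - {"grip": 35,"linear": [2.3,0.9,-10],"delta_rot": [0,0,0]}
    - {"grip": 35,"linear": [2.3,0.9,-13],"delta_rot": [0,0,0]}
    - {"grip": 35,"linear": [2.3,0.9,-15],"delta_rot": [0,0,0]}
    - {"grip": 35,"linear": [2.3,0.9,-16],"delta_rot": [0,0,0]}
    - {"grip": 35,"linear": [2.3,0.9,-16.5],"delta_rot": [0,0,0]}
    - {"grip": 35,"linear": [2.3,0.9,-16.9],"delta_rot": [0,0,0]}
    - {"grip": 35,"linear": [2.3,0.9,-16.9],"delta_rot": [0,0,0]}
    - {"grip": 35,"linear": [2.3,0.9,-16.9],"delta_rot": [0,0,0]}

```text
time: 21.55
ee_pos: [0.6221, -0.2859, 0.0224]
tcp_rot: [180.0, -0.1, 4.7]
wrist_force: [-0.0, 0.6, 0.3]
opening: 0.0735
grasp_force: 0.0
```

Call:
play_rows:
  targets:
    - {"grip": 160,"linear": [0,0,0],"delta_rot": [0,0,0]}
    - {"grip": 160,"linear": [0,0,0],"delta_rot": [0,0,0]}
    - {"grip": 160,"linear": [0,0,0],"delta_rot": [0,0,0]}
    - {"grip": 160,"linear": [0,0,0],"delta_rot": [0,0,0]}
    - {"grip": 160,"linear": [0,0,0],"delta_rot": [0,0,0]}
    - {"grip": 160,"linear": [0,0,0.5],"delta_rot": [0,0,0]}
    - {"grip": 160,"linear": [0,0,2],"delta_rot": [0,0,0]}
    - {"grip": 160,"linear": [0,0,5],"delta_rot": [0,0,0]}
    - {"grip": 160,"linear": [0,0,9],"delta_rot": [0,0,0]}
    - {"grip": 160,"linear": [0,0,13.5],"delta_rot": [0,0,0]}
  force: 60

```text
time: 22.55
ee_pos: [0.6209, -0.2854, 0.1577]
tcp_rot: [-180.0, 0.1, 4.7]
wrist_force: [1.1, -1.6, -0.3]
opening: 0.0542
grasp_force: 64.3
```

Call:
play_rows:
  targets:
    - {"grip": 160,"linear": [-1,4.8,0],"delta_rot": [0,0,0.13]}
    - {"grip": 160,"linear": [-2,9.6,0],"delta_rot": [0,0,0.26]}
    - {"grip": 160,"linear": [-3,14.4,0],"delta_rot": [0,0,0.39]}
    - {"grip": 160,"linear": [-4,19.2,0],"delta_rot": [0,0,0.52]}
    - {"grip": 160,"linear": [-5,24,0],"delta_rot": [0,0,0.65]}
    - {"grip": 160,"linear": [-6,28.8,0],"delta_rot": [0,0,0.78]}
    - {"grip": 160,"linear": [-7,33.6,0],"delta_rot": [0,0,0.91]}
    - {"grip": 160,"linear": [-8,38.4,0],"delta_rot": [0,0,1.04]}
    - {"grip": 160,"linear": [-9,43.2,0],"delta_rot": [0,0,1.17]}
    - {"grip": 160,"linear": [-10,48,0],"delta_rot": [0,0,1.3]}

```text
time: 23.55
ee_pos: [0.5209, 0.1961, 0.1577]
tcp_rot: [179.9, -0.0, 79.5]
wrist_force: [1.2, 0.4, -0.8]
opening: 0.0545
grasp_force: 64.3
```

Call:
play_rows:
  targets:
    - {"grip": 160,"linear": [-1,5,0],"delta_rot": [0,0,0.1]}
    - {"grip": 160,"linear": [-1.8,9,0],"delta_rot": [0,0,0.161]}
    - {"grip": 160,"linear": [-1.9,10.1,0],"delta_rot": [0,0,0.161]}
    - {"grip": 160,"linear": [-1.9,10.1,0],"delta_rot": [0,0,0.161]}
    - {"grip": 160,"linear": [-1.9,10.1,0],"delta_rot": [0,0,0.161]}

```text
time: 24.05
ee_pos: [0.5028, 0.2946, 0.1567]
tcp_rot: [180.0, 0.0, 88.4]
wrist_force: [0.6, -0.2, -0.5]
opening: 0.0544
grasp_force: 64.3
```

```bash
cat > hl.py <<'E'
from h import *
import sys
st()
p=bot.camera('wrist'); save(p,sys.argv[1]); w=fcloud(p); z=w[...,2]
q=w[(z>.15)&(z<.2)&(abs(w[...,0]-.5)<.08)&(w[...,1]>.325)&(w[...,1]<.4)]; zt=np.median(q[:,2])
for g0 in [(.4985,.3433)]:
    g=np.array(g0)
    for _ in range(2):
        r=heldhole(p,w,g,zt); g=r[1]
    print('zt',zt,'hole',r,'target .4988 .3433')
m=(abs(z-zt)<.006)&(abs(w[...,0]-.5)<.08)&(w[...,1]<.4)&(w[...,1]>.31)
for y in (.325,.35):
    s=m&(abs(w[...,1]-y)<.002); print(y,w[s][:,0].min().round(4),w[s][:,0].max().round(4))
E
python3 hl.py w10
```

```text
t 24.05 tcp [0.5028 0.2946 0.1567] rot [1.7999e+02 2.0000e-02 8.8360e+01] q [ 30.4   8.6   5.8  87.2  -0.  122. ] F [ 0.6 -0.2 -0.5] open 0.0544 gf 64.3
zt 0.17419184975893154 hole (array([0.4988, 0.3438]), array([0.49866852, 0.34345288]), 13.709197044372559, 1067.0) target .4988 .3433
0.325 0.4751 0.5303
0.35 0.4756 0.5306
```

Call:
play_rows:
  targets:
    - {"grip": 160,"linear": [0,0,-2.5],"delta_rot": [0,0,0]}
    - {"grip": 160,"linear": [0,0,-4.5],"delta_rot": [0,0,0]}
    - {"grip": 160,"linear": [0,0,-5.5],"delta_rot": [0,0,0]}
    - {"grip": 160,"linear": [0,0,-6.2],"delta_rot": [0,0,0]}
    - {"grip": 160,"linear": [0,0,-6.8],"delta_rot": [0,0,0]}
    - {"grip": 160,"linear": [0,0,-7.4],"delta_rot": [0,0,0]}
    - {"grip": 160,"linear": [0,0,-8],"delta_rot": [0,0,0]}
    - {"grip": 160,"linear": [0,0,-8],"delta_rot": [0,0,0]}

```text
time: 24.9
ee_pos: [0.5023, 0.2952, 0.0756]
tcp_rot: [-180.0, 0.0, 88.4]
wrist_force: [-0.5, -0.9, -1.3]
opening: 0.0544
grasp_force: 64.4
```

Call:
play_rows:
  targets:
    - {"grip": 160,"linear": [0,0,-1],"delta_rot": [0,0,0]}
    - {"grip": 160,"linear": [0,0,-2],"delta_rot": [0,0,0]}
    - {"grip": 160,"linear": [0,0,-3],"delta_rot": [0,0,0]}
    - {"grip": 160,"linear": [0,0,-4],"delta_rot": [0,0,0]}
    - {"grip": 160,"linear": [0,0,-4.5],"delta_rot": [0,0,0]}
    - {"grip": 160,"linear": [0,0,-4.5],"delta_rot": [0,0,0]}

```text
time: 25.5
ee_pos: [0.5023, 0.2951, 0.0305]
tcp_rot: [-180.0, 0.0, 88.4]
wrist_force: [-1.0, 0.2, -1.6]
opening: 0.0546
grasp_force: 64.3
```

Call:
play_rows:
  targets:
    - {"grip": 45,"linear": [0,0,0],"delta_rot": [0,0,0]}
    - {"grip": 45,"linear": [0,0,0],"delta_rot": [0,0,0]}
    - {"grip": 45,"linear": [0,0,0],"delta_rot": [0,0,0]}
    - {"grip": 45,"linear": [0,0,0],"delta_rot": [0,0,0]}
    - {"grip": 45,"linear": [0,0,3],"delta_rot": [0,0,0]}
    - {"grip": 45,"linear": [0,0,7],"delta_rot": [0,0,0]}
    - {"grip": 45,"linear": [0,-2,12],"delta_rot": [0,0,0]}
    - {"grip": 45,"linear": [0,-6,15],"delta_rot": [0,0,0]}
    - {"grip": 45,"linear": [0,-10,16],"delta_rot": [0,0,0]}
    - {"grip": 45,"linear": [0,-10,16],"delta_rot": [0,0,0]}

```text
time: 26.5
ee_pos: [0.5035, 0.1921, 0.1947]
tcp_rot: [179.7, -0.1, 88.2]
wrist_force: [0.3, 0.5, -0.1]
opening: 0.0705
grasp_force: 0.0
```

```bash
python3 jl.py w11 .046
```

```text
t 26.5 tcp [0.5035 0.1921 0.1947] rot [ 1.7974e+02 -5.0000e-02  8.8210e+01] q [ 2.090e+01  2.600e+00  3.500e+00  9.060e+01 -1.000e-01  1.127e+02] F [ 0.3  0.5 -0.1] open 0.0705 gf 0.0
board 10567 (array([0.50165894, 0.29601935]), array([ 56.21036148, 129.93008423]), np.float32(88.30093)) plane [-0.0252  0.0007  0.0469] z [0.0448 0.0471 0.0484]
```

View pics/w11.png

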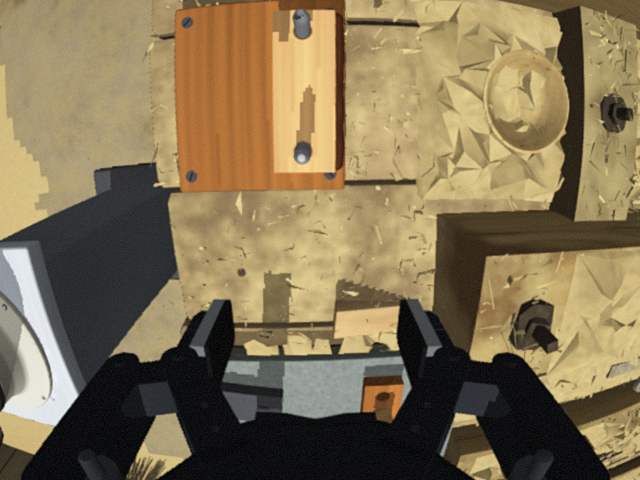

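Call:
play_rows:
  targets:
    - {"grip": 45,"linear": [-0.6,-2,3],"delta_rot": [0,0,0]}
    - {"grip": 45,"linear": [-1.2,-5,6],"delta_rot": [0,0,0]}
    - {"grip": 45,"linear": [-2,-9,8],"delta_rot": [0,0,0]}
    - {"grip": 45,"linear": [-3,-13.5,9],"delta_rot": [0,0,0.01]}
    - {"grip": 45,"linear": [-4,-18,9],"delta_rot": [0,0,0.02]}
    - {"grip": 45,"linear": [-5,-22.5,9],"delta_rot": [0,0,0.028]}
    - {"grip": 45,"linear": [-6,-26.5,9],"delta_rot": [0,0,0.028]}
    - {"grip": 45,"linear": [-6.2,-29.5,9],"delta_rot": [0,0,0.028]}
    - {"grip": 45,"linear": [-6.2,-29.5,9],"delta_rot": [0,0,0.028]}
    - {"grip": 45,"linear": [-6.2,-29.5,9],"delta_rot": [0,0,0.028]}

```text
time: 27.55
ee_pos: [0.4407, -0.0996, 0.2807]
tcp_rot: [-179.9, -0.0, 89.9]
wrist_force: [-0.0, -0.8, -0.5]
opening: 0.0702
grasp_force: 0.0
```

```bash
python3 - <<'E'
from h import *
st()
p=bot.camera('wrist'); save(p,'w12'); w=fcloud(p); z=w[...,2]
for d in bot.pinpoint(p,'square_mid'): 
    u,v=np.round(d['pixel']).astype(int); print(d['conf'],u,v,w[v,u].round(4))
roi=(abs(w[...,0]-.43)<.07)&(abs(w[...,1]+.03)<.07)
m=roi&(abs(z-.042)<.004); print('foot',m.sum(),rect(w[m][:,:2]),np.median(z[m]))
for lo,hi in [(.146,.156),(.06,.10),(.1,.145)]:
    m=roi&(z>lo)&(z<hi); q=w[m]; print('blade',lo,hi,len(q),rect(q[:,:2]) if len(q)>9 else '', np.median(q[:,2]) if len(q) else '')
E
```

```text
t 27.55 tcp [ 0.4407 -0.0996  0.2807] rot [-1.7995e+02 -3.0000e-02  8.9940e+01] q [-12.7  -6.9   3.9 100.9   0.   77.3] F [-0.  -0.8 -0.5] open 0.0702 gf 0.0
0.88 322 124 [ 0.4452 -0.0232  0.1515]
0.56 379 256 [ 0.514  -0.1743  0.0263]
foot 2471 (array([ 0.42482217, -0.02079092]), array([44.89551163, 70.16832733]), np.float32(172.07092)) 0.042114947969136896
blade 0.146 0.156 508 (array([ 0.44590005, -0.02377184]), array([ 9.79494095, 27.9341526 ]), np.float32(172.49026)) 0.15108430697864667
blade 0.06 0.1 0  
blade 0.1 0.145 2  0.14239419516347826
```

View pics/w12.png

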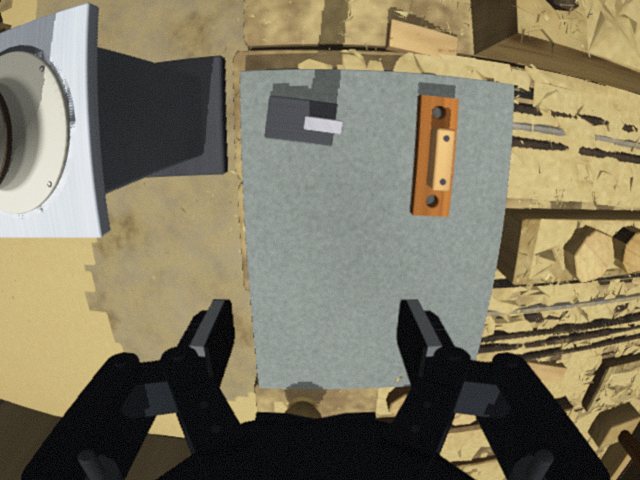

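Call:
play_rows:
  targets:
    - {"grip": 135,"linear": [0.1,1,-1],"delta_rot": [0,0,0.145]}
    - {"grip": 135,"linear": [0.1,2,-2],"delta_rot": [0,0,0.29]}
    - {"grip": 135,"linear": [0.2,3,-3],"delta_rot": [0,0,0.435]}
    - {"grip": 135,"linear": [0.3,4,-4],"delta_rot": [0,0,0.58]}
    - {"grip": 135,"linear": [0.4,5,-5],"delta_rot": [0,0,0.725]}
    - {"grip": 135,"linear": [0.5,6,-5],"delta_rot": [0,0,0.87]}
    - {"grip": 135,"linear": [0.5,7,-5],"delta_rot": [0,0,1.015]}
    - {"grip": 135,"linear": [0.5,7.6,-5],"delta_rot": [0,0,1.16]}
    - {"grip": 135,"linear": [0.5,7.6,-5],"delta_rot": [0,0,1.305]}
    - {"grip": 135,"linear": [0.5,7.6,-5],"delta_rot": [0,0,1.435]}

```text
time: 28.65
ee_pos: [0.4457, -0.0221, 0.2312]
tcp_rot: [180.0, -0.0, 172.7]
wrist_force: [-0.0, -0.8, 0.7]
opening: 0.0401
grasp_force: 0.0
```

Call:
play_rows:
  targets:
    - {"grip": 135,"linear": [0,0,0],"delta_rot": [0,0,0]}
    - {"grip": 135,"linear": [0,0,0],"delta_rot": [0,0,0]}
    - {"grip": 135,"linear": [0,0,0],"delta_rot": [0,0,0]}

```text
time: 28.95
ee_pos: [0.4456, -0.0232, 0.2312]
tcp_rot: [180.0, -0.0, 172.1]
wrist_force: [0.0, 0.1, 0.7]
opening: 0.0399
grasp_force: 0.0
```

```bash
python3 - <<'E'
from h import *
st()
p=bot.camera('wrist'); save(p,'w13'); w=fcloud(p); z=w[...,2]
roi=(abs(w[...,0]-.43)<.07)&(abs(w[...,1]+.03)<.07)
m=roi&(abs(z-.042)<.004); print('foot',m.sum(),rect(w[m][:,:2]),np.median(z[m]))
m=roi&(z>.146)&(z<.156); q=w[m]; print('blade',len(q),rect(q[:,:2]) if len(q)>9 else '')
E
```

```text
t 28.95 tcp [ 0.4456 -0.0232  0.2312] rot [180.    -0.   172.09] q [-3.  -9.1 -3.6 95.5  0.   4.9] F [0.  0.1 0.7] open 0.0399 gf 0.0
foot 3230 (array([ 0.42504749, -0.02115186]), array([44.46590424, 69.28291321]), np.float32(172.11406)) 0.042223006129689794
blade 684 (array([ 0.44541391, -0.02339361]), array([ 9.83218575, 28.07702065]), np.float32(172.24277))
```

Call:
play_rows:
  targets:
    - {"grip": 135,"linear": [0,0,-4],"delta_rot": [0,0,0]}
    - {"grip": 135,"linear": [0,0,-8],"delta_rot": [0,0,0]}
    - {"grip": 135,"linear": [0,0,-12],"delta_rot": [0,0,0]}
    - {"grip": 135,"linear": [0,0,-14],"delta_rot": [0,0,0]}
    - {"grip": 135,"linear": [0,0,-14],"delta_rot": [0,0,0]}
    - {"grip": 255,"linear": [0,0,-14],"delta_rot": [0,0,0]}
    - {"grip": 255,"linear": [0,0,-14],"delta_rot": [0,0,0]}
    - {"grip": 255,"linear": [0,0,-14],"delta_rot": [0,0,0]}
    - {"grip": 255,"linear": [0,0,-14],"delta_rot": [0,0,0]}
    - {"grip": 255,"linear": [0,0,-14],"delta_rot": [0,0,0]}
  force: 80

```text
time: 30.0
ee_pos: [0.4468, -0.0237, 0.0932]
tcp_rot: [180.0, 0.2, 172.2]
wrist_force: [0.3, 1.2, 7.1]
opening: 0.0093
grasp_force: 78.9
```

Call:
play_rows:
  targets:
    - {"grip": 255,"linear": [0,0,0],"delta_rot": [0,0,0]}
    - {"grip": 255,"linear": [0,0,0],"delta_rot": [0,0,0]}

```text
time: 30.2
ee_pos: [0.4467, -0.0237, 0.0932]
tcp_rot: [180.0, 0.2, 172.2]
wrist_force: [1.2, 1.0, 6.4]
opening: 0.009
grasp_force: 78.9
```

Call:
play_rows:
  targets:
    - {"grip": 255,"linear": [0,0,1],"delta_rot": [0,0,0]}
    - {"grip": 255,"linear": [0,0,3],"delta_rot": [0,0,0]}
    - {"grip": 255,"linear": [0,2,5.5],"delta_rot": [0,0,0.02]}
    - {"grip": 255,"linear": [0,6,6],"delta_rot": [0,0,0.05]}
    - {"grip": 255,"linear": [-0.2,10,6],"delta_rot": [0,0,0.08]}
    - {"grip": 255,"linear": [-0.4,14,6],"delta_rot": [0,0,0.108]}
    - {"grip": 255,"linear": [-0.7,18,6],"delta_rot": [0,0,0.108]}
    - {"grip": 255,"linear": [-0.7,22,6],"delta_rot": [0,0,0.108]}
    - {"grip": 255,"linear": [-0.7,26,6],"delta_rot": [0,0,0.108]}
    - {"grip": 255,"linear": [-0.7,30,6],"delta_rot": [0,0,0.108]}

```text
time: 31.2
ee_pos: [0.4382, 0.2779, 0.1519]
tcp_rot: [-180.0, 0.0, 178.4]
wrist_force: [0.7, -1.5, -3.3]
opening: 0.009
grasp_force: 78.6
```

Call:
play_rows:
  targets:
    - {"grip": 255,"linear": [0,2,0],"delta_rot": [0,0,0]}
    - {"grip": 255,"linear": [0,2,0],"delta_rot": [0,0,0]}
    - {"grip": 255,"linear": [0,2,0],"delta_rot": [0,0,0]}
    - {"grip": 255,"linear": [0,2,0],"delta_rot": [0,0,0]}

```text
time: 31.6
ee_pos: [0.4386, 0.2955, 0.1515]
tcp_rot: [-180.0, -0.0, 178.4]
wrist_force: [-1.0, -0.1, -3.2]
opening: 0.0093
grasp_force: 78.9
```

```bash
python3 - <<'E'
from h import *
st()
p=bot.camera('wrist'); save(p,'w14'); w=fcloud(p); z=w[...,2]
o=bot.get_obs()['ee_pos']
roi=(abs(w[...,0]-o[0])<.09)&(abs(w[...,1]-o[1])<.09)
m=roi&(abs(z-.101)<.02); print('foot',m.sum(),rect(w[m][:,:2]) if m.sum()>9 else '',np.median(z[m]))
m=(abs(w[...,0]-.5)<.06)&(abs(w[...,1]-.295)<.1)&(abs(z-.047)<.004); print('board',m.sum(),rect(w[m][:,:2]))
E
```

```text
t 31.6 tcp [0.4386 0.2955 0.1515] rot [-1.7998e+02 -1.0000e-02  1.7837e+02] q [34.   1.2 -2.7 86.1 -0.  35.6] F [-1.  -0.1 -3.2] open 0.0093 gf 78.9
foot 9744 (array([0.44081128, 0.29630841]), array([106.67823792, 119.14510345]), np.float32(178.81404)) 0.10046861656831109
board 4264 (array([0.50030478, 0.29527383]), array([ 54.83880615, 130.74595642]), np.float32(88.083336))
```

View pics/w14.png

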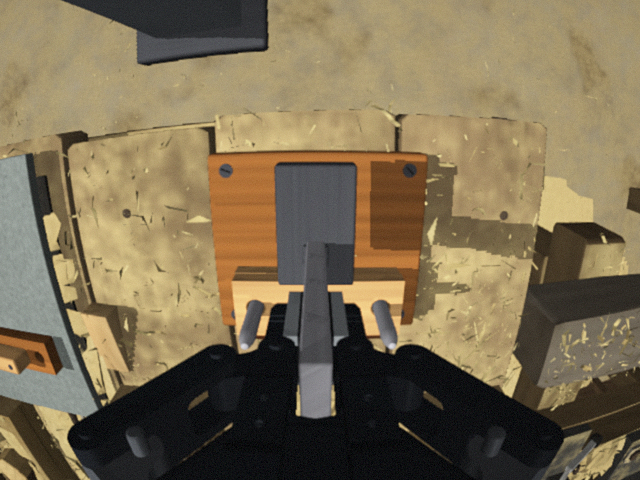

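Call:
play_rows:
  targets:
    - {"grip": 255,"linear": [0,0,-2],"delta_rot": [0,0,0]}
    - {"grip": 255,"linear": [0,0,-4],"delta_rot": [0,0,0]}
    - {"grip": 255,"linear": [0,0,-5.5],"delta_rot": [0,0,0]}
    - {"grip": 255,"linear": [0,0,-6.2],"delta_rot": [0,0,0]}
    - {"grip": 255,"linear": [0,0,-6.4],"delta_rot": [0,0,0]}
    - {"grip": 255,"linear": [0,0,-6.4],"delta_rot": [0,0,0]}
    - {"grip": 255,"linear": [0,0,-6.4],"delta_rot": [0,0,0]}

```text
time: 32.35
ee_pos: [0.439, 0.2965, 0.0882]
tcp_rot: [180.0, 0.1, 178.4]
wrist_force: [-0.3, 0.2, -3.9]
opening: 0.0096
grasp_force: 78.8
```

Call:
play_rows:
  targets:
    - {"grip": 255,"linear": [0,0,-0.1],"delta_rot": [0,0,0]}
    - {"grip": 255,"linear": [0,0,-0.1],"delta_rot": [0,0,0]}

```text
time: 32.55
ee_pos: [0.4387, 0.2964, 0.0866]
tcp_rot: [180.0, 0.0, 178.4]
wrist_force: [-0.0, 0.2, -3.4]
opening: 0.0093
grasp_force: 78.8
```

Call:
play_rows:
  targets:
    - {"grip": 255,"linear": [0,0,-0.1],"delta_rot": [0,0,0]}
    - {"grip": 255,"linear": [0,0,-0.1],"delta_rot": [0,0,0]}

```text
time: 32.75
ee_pos: [0.4388, 0.2965, 0.0862]
tcp_rot: [180.0, 0.1, 178.4]
wrist_force: [-1.0, -1.7, 3.5]
opening: 0.0088
grasp_force: 80.0
```

Call:
play_rows:
  targets:
    - {"grip": 255,"linear": [0.4,0,0],"delta_rot": [0,0,0]}
    - {"grip": 255,"linear": [0.8,0,0],"delta_rot": [0,0,0]}
    - {"grip": 255,"linear": [1.2,0,0],"delta_rot": [0,0,0]}
    - {"grip": 255,"linear": [1.5,0,0],"delta_rot": [0,0,0]}
    - {"grip": 255,"linear": [1.7,0,0],"delta_rot": [0,0,0]}
    - {"grip": 255,"linear": [1.7,0,0],"delta_rot": [0,0,0]}

```text
time: 33.35
ee_pos: [0.4556, 0.2967, 0.0862]
tcp_rot: [179.9, 0.0, 178.4]
wrist_force: [-4.5, 1.0, 7.3]
opening: 0.0093
grasp_force: 80.5
```

Call:
play_rows:
  targets:
    - {"grip": 255,"linear": [0.1,0,0],"delta_rot": [0,0,0]}
    - {"grip": 255,"linear": [0.2,0,0],"delta_rot": [0,0,0]}
    - {"grip": 255,"linear": [0.2,0,0],"delta_rot": [0,0,0]}

```text
time: 33.65
ee_pos: [0.4575, 0.2966, 0.0862]
tcp_rot: [179.9, 0.0, 178.4]
wrist_force: [-4.6, -0.5, 7.4]
opening: 0.0095
grasp_force: 80.5
```

Call:
play_rows:
  targets:
    - {"grip": 255,"linear": [0.1,0,0],"delta_rot": [0,0,0]}
    - {"grip": 255,"linear": [0.1,0,0],"delta_rot": [0,0,0]}

```text
time: 33.85
ee_pos: [0.4579, 0.2967, 0.0863]
tcp_rot: [179.9, -0.1, 178.4]
wrist_force: [-8.1, -0.2, 9.9]
opening: 0.0094
grasp_force: 81.0
```

Call:
play_rows:
  targets:
    - {"grip": 255,"linear": [0.1,0,0],"delta_rot": [0,0,0]}
    - {"grip": 255,"linear": [0.1,0,0],"delta_rot": [0,0,0]}

```text
time: 34.05
ee_pos: [0.4595, 0.2967, 0.0863]
tcp_rot: [179.9, 0.0, 178.4]
wrist_force: [-4.2, 0.4, 7.5]
opening: 0.0088
grasp_force: 80.5
```

Call:
play_rows:
  targets:
    - {"grip": 255,"linear": [0.1,0,0],"delta_rot": [0,0,0]}
    - {"grip": 255,"linear": [0.1,0,0],"delta_rot": [0,0,0]}

```text
time: 34.25
ee_pos: [0.4599, 0.2967, 0.0863]
tcp_rot: [179.9, -0.1, 178.4]
wrist_force: [-7.0, -0.9, 9.6]
opening: 0.0092
grasp_force: 81.0
```

Call:
play_rows:
  targets:
    - {"grip": 255,"linear": [0.1,0,0],"delta_rot": [0,0,0]}
    - {"grip": 255,"linear": [0.1,0,0],"delta_rot": [0,0,0]}

```text
time: 34.45
ee_pos: [0.4613, 0.2967, 0.0862]
tcp_rot: [179.9, -0.0, 178.4]
wrist_force: [-5.9, -0.7, 8.0]
opening: 0.0093
grasp_force: 80.6
```

Call:
play_rows:
  targets:
    - {"grip": 255,"linear": [0.1,0,0],"delta_rot": [0,0,0]}
    - {"grip": 255,"linear": [0.1,0,0],"delta_rot": [0,0,0]}

```text
time: 34.65
ee_pos: [0.4617, 0.2966, 0.0863]
tcp_rot: [179.9, -0.1, 178.4]
wrist_force: [-7.8, 0.6, 9.2]
opening: 0.009
grasp_force: 81.1
```

Call:
play_rows:
  targets:
    - {"grip": 255,"linear": [0.1,0,0],"delta_rot": [0,0,0]}
    - {"grip": 255,"linear": [0.1,0,0],"delta_rot": [0,0,0]}

```text
time: 34.85
ee_pos: [0.4627, 0.2967, 0.0863]
tcp_rot: [179.9, -0.1, 178.4]
wrist_force: [-8.3, 0.0, 10.2]
opening: 0.0091
grasp_force: 80.9
```

Call:
play_rows:
  targets:
    - {"grip": 255,"linear": [0.1,0,0],"delta_rot": [0,0,0]}
    - {"grip": 255,"linear": [0.1,0,0],"delta_rot": [0,0,0]}

```text
time: 35.05
ee_pos: [0.4631, 0.2967, 0.0863]
tcp_rot: [179.9, -0.2, 178.5]
wrist_force: [-11.3, -0.1, 12.2]
opening: 0.0093
grasp_force: 81.4
```

```bash
python3 - <<'E'
from h import *
st()
p=bot.camera('wrist'); save(p,'w15'); w=fcloud(p); z=w[...,2]
q=w[(abs(z-.035)<.004)&(abs(w[...,0]-.42)<.07)&(abs(w[...,1]-.297)<.05)]
print('foot',rect(q[:,:2]),np.median(q[:,2]))
q=w[(abs(z-.047)<.004)&(abs(w[...,0]-.48)<.03)&(abs(w[...,1]-.297)<.08)]
for y in (.245,.26,.265,.33,.335,.345):
    s=q[abs(q[:,1]-y)<.003]; print(y,len(s),np.percentile(s[:,0],[0.5,2]) if len(s) else '')
E
```

```text
t 35.05 tcp [0.4631 0.2967 0.0863] rot [ 1.7993e+02 -1.7000e-01  1.7845e+02] q [32.6  4.7 -6.2 79.2  0.2 34.1] F [-11.3  -0.1  12.2] open 0.0093 gf 81.4
foot (array([0.44078952, 0.2979606 ]), array([71.05834961, 99.57653046]), np.float32(88.44523)) 0.035696571185853426
0.245 315 [0.47368019 0.47387817]
0.26 559 [0.47385458 0.47409637]
0.265 467 [0.47388446 0.47420173]
0.33 542 [0.47580774 0.47596285]
0.335 532 [0.47606086 0.47623127]
0.345 318 [0.47610664 0.47633813]
```

Call:
play_rows:
  targets:
    - {"grip": 255,"linear": [0.05,0,0],"delta_rot": [0,0,0]}
    - {"grip": 255,"linear": [0.05,0,0],"delta_rot": [0,0,0]}
    - {"grip": 255,"linear": [0.05,0,0],"delta_rot": [0,0,0]}
    - {"grip": 255,"linear": [0.05,0,0],"delta_rot": [0,0,0]}
    - {"grip": 255,"linear": [0.05,0,0],"delta_rot": [0,0,0]}
    - {"grip": 255,"linear": [0.05,0,0],"delta_rot": [0,0,0]}
    - {"grip": 255,"linear": [0.05,0,0],"delta_rot": [0,0,0]}
    - {"grip": 255,"linear": [0.05,0,0],"delta_rot": [0,0,0]}
    - {"grip": 255,"linear": [0.05,0,0],"delta_rot": [0,0,0]}
    - {"grip": 255,"linear": [0.05,0,0],"delta_rot": [0,0,0]}

```text
time: 36.1
ee_pos: [0.4632, 0.2966, 0.0863]
tcp_rot: [179.9, -0.2, 178.5]
wrist_force: [-14.1, 0.1, 13.0]
opening: 0.0094
grasp_force: 81.4
```

Call:
play_rows:
  targets:
    - {"grip": 255,"linear": [-0.5,0,0.1],"delta_rot": [0,0,0]}
    - {"grip": 255,"linear": [-1.2,0,0.3],"delta_rot": [0,0,0]}
    - {"grip": 255,"linear": [-2,0,1],"delta_rot": [0,0,0]}
    - {"grip": 255,"linear": [-2,0,4],"delta_rot": [0,0,0]}
    - {"grip": 255,"linear": [-2,-2,7],"delta_rot": [0,0,0]}
    - {"grip": 255,"linear": [-2,-6,7],"delta_rot": [0,0,0]}
    - {"grip": 255,"linear": [-2,-10,7],"delta_rot": [0,0,0]}
    - {"grip": 255,"linear": [-2,-15,7],"delta_rot": [0,0,0]}
    - {"grip": 255,"linear": [-2,-20,7],"delta_rot": [0,0,0]}
    - {"grip": 255,"linear": [-2,-24,7],"delta_rot": [0,0,0]}

```text
time: 37.1
ee_pos: [0.4444, 0.0542, 0.1558]
tcp_rot: [-180.0, 0.1, 178.4]
wrist_force: [0.8, 0.5, -3.2]
opening: 0.0093
grasp_force: 79.0
```

Call:
play_rows:
  targets:
    - {"grip": 255,"linear": [0,-4,0],"delta_rot": [0,0,0]}
    - {"grip": 255,"linear": [0,-8,0],"delta_rot": [0,0,0]}
    - {"grip": 255,"linear": [0,-9,0],"delta_rot": [0,0,0]}
    - {"grip": 255,"linear": [0,-9,-2],"delta_rot": [0,0,0]}
    - {"grip": 255,"linear": [0,-9,-4],"delta_rot": [0,0,0]}
    - {"grip": 255,"linear": [0,-9,-5],"delta_rot": [0,0,0]}
    - {"grip": 255,"linear": [0,-9,-5.4],"delta_rot": [0,0,0]}
    - {"grip": 255,"linear": [0,-9,-5.4],"delta_rot": [0,0,0]}

```text
time: 37.9
ee_pos: [0.4449, -0.0334, 0.1014]
tcp_rot: [180.0, -0.0, 178.4]
wrist_force: [-1.4, -0.1, -2.7]
opening: 0.0094
grasp_force: 79.5
```

Call:
play_rows:
  targets:
    - {"grip": 255,"linear": [0,0,-0.4],"delta_rot": [0,0,0]}
    - {"grip": 255,"linear": [0,0,-0.6],"delta_rot": [0,0,0]}
    - {"grip": 255,"linear": [0,0,-0.7],"delta_rot": [0,0,0]}
    - {"grip": 255,"linear": [0,0,-0.75],"delta_rot": [0,0,0]}
    - {"grip": 255,"linear": [0,0,-0.75],"delta_rot": [0,0,0]}

```text
time: 38.4
ee_pos: [0.4451, -0.0337, 0.0939]
tcp_rot: [180.0, 0.0, 178.4]
wrist_force: [0.6, -1.0, -3.3]
opening: 0.0091
grasp_force: 79.5
```

Call:
play_rows:
  targets:
    - {"grip": 255,"linear": [0,0,-0.1],"delta_rot": [0,0,0]}
    - {"grip": 255,"linear": [0,0,-0.1],"delta_rot": [0,0,0]}

```text
time: 38.6
ee_pos: [0.4453, -0.0337, 0.0932]
tcp_rot: [180.0, 0.0, 178.4]
wrist_force: [0.5, 0.3, 0.3]
opening: 0.0092
grasp_force: 79.9
```

Call:
play_rows:
  targets:
    - {"grip": 135,"linear": [0,0,0],"delta_rot": [0,0,0]}
    - {"grip": 135,"linear": [0,0,0],"delta_rot": [0,0,0]}
    - {"grip": 135,"linear": [0,0,0],"delta_rot": [0,0,0]}
    - {"grip": 135,"linear": [0,0,2],"delta_rot": [0,0,0]}
    - {"grip": 135,"linear": [0,0,6],"delta_rot": [0,0,0]}
    - {"grip": 135,"linear": [0,0,10],"delta_rot": [0,0,0]}
    - {"grip": 110,"linear": [2,0,12],"delta_rot": [0,0,-0.145]}
    - {"grip": 90,"linear": [5,-1,12],"delta_rot": [0,0,-0.29]}
    - {"grip": 90,"linear": [8,-2,12],"delta_rot": [0,0,-0.435]}
    - {"grip": 90,"linear": [10,-2.3,12],"delta_rot": [0,0,-0.58]}

```text
time: 39.6
ee_pos: [0.5467, -0.0574, 0.2125]
tcp_rot: [180.0, 0.0, 144.8]
wrist_force: [0.3, 0.6, -0.8]
opening: 0.0553
grasp_force: 0.0
```

Call:
play_rows:
  targets:
    - {"grip": 90,"linear": [1,0,0],"delta_rot": [0,0,-0.145]}
    - {"grip": 90,"linear": [2,0,0],"delta_rot": [0,0,-0.29]}
    - {"grip": 90,"linear": [2.4,0,0],"delta_rot": [0,0,-0.435]}
    - {"grip": 90,"linear": [2.4,0,0],"delta_rot": [0,0,-0.58]}
    - {"grip": 90,"linear": [2.4,0,0],"delta_rot": [0,0,-0.725]}
    - {"grip": 90,"linear": [2.4,0,0],"delta_rot": [0,0,-0.87]}
    - {"grip": 90,"linear": [2.4,0,0],"delta_rot": [0,0,-0.99]}
    - {"grip": 90,"linear": [2.4,0,0],"delta_rot": [0,0,-0.99]}
    - {"grip": 90,"linear": [2.4,0,0],"delta_rot": [0,0,-0.99]}

```text
time: 40.5
ee_pos: [0.5691, -0.0567, 0.2128]
tcp_rot: [-180.0, 0.0, 88.7]
wrist_force: [0.3, -0.5, -0.1]
opening: 0.055
grasp_force: 0.0
```

```bash
cat > fin.py <<'E'
from h import *
st()
for n in ('wrist','side'):
    p=bot.camera(n); w=fcloud(p) if n=='wrist' else cloud(p); z=w[...,2]
    def R(name,x0,x1,y0,y1,z0,z1):
        q=w[(w[...,0]>x0)&(w[...,0]<x1)&(w[...,1]>y0)&(w[...,1]<y1)&(z>z0)&(z<z1)]
        print(n,name,len(q),rect(q[:,:2]) if len(q)>9 else '',np.median(q[:,2]) if len(q) else '')
    R('batten',.53,.62,-.13,.03,.06,.075)
    R('sqfoot',.36,.50,-.1,.03,.036,.047)
    R('sqtop',.36,.50,-.1,.03,.145,.156)
    R('boardtop',.45,.56,.2,.4,.043,.052)
    R('jigbatten',.45,.56,.26,.33,.06,.095)
E
python3 fin.py
```

```text
t 40.5 tcp [ 0.5691 -0.0567  0.2128] rot [-180.      0.     88.66] q [-5.7  7.7 10.9 93.3 -0.  85.6] F [ 0.3 -0.5 -0.1] open 0.055 gf 0.0
wrist batten 1866 (array([ 0.56871143, -0.05585472]), array([20.03981209, 63.43668747]), np.float32(88.08684)) 0.06794774095411138
wrist sqfoot 2044 (array([ 0.42371741, -0.03277652]), array([44.21556091, 71.06524658]), np.float32(178.21988)) 0.04197902175130158
wrist sqtop 652 (array([ 0.44472864, -0.03310651]), array([10.11270046, 29.02118492]), np.float32(178.03397)) 0.15076977813645415
wrist boardtop 0  
wrist jigbatten 0  
side batten 92 (array([ 0.56912909, -0.05352783]), array([19.99203873, 69.7190094 ]), np.float32(87.82327)) 0.06608844942686154
side sqfoot 198 (array([ 0.42335516, -0.03014339]), array([51.4176712 , 69.18596649]), np.float32(175.3692)) 0.04037734438489077
side sqtop 26 (array([ 0.44455511, -0.03050168]), array([13.36794949, 25.928545  ]), np.float32(179.35365)) 0.14841163645227928
side boardtop 664 (array([0.50325235, 0.29738632]), array([ 54.25567627, 136.38195801]), np.float32(88.684616)) 0.04544154940934325
side jigbatten 0
```

Call:
play_rows:
  targets:
    - {"grip": 90,"linear": [0,0.1,-4],"delta_rot": [0,0,0]}
    - {"grip": 90,"linear": [0,0.1,-8],"delta_rot": [0,0,0]}
    - {"grip": 90,"linear": [0,0.1,-12],"delta_rot": [0,0,0]}
    - {"grip": 90,"linear": [0,0.1,-15],"delta_rot": [0,0,0]}
    - {"grip": 90,"linear": [0,0.1,-16.3],"delta_rot": [0,0,0]}
    - {"grip": 90,"linear": [0,0.1,-16.3],"delta_rot": [0,0,0]}
    - {"grip": 255,"linear": [0,0.1,-16.3],"delta_rot": [0,0,0]}
    - {"grip": 255,"linear": [0,0.1,-16.3],"delta_rot": [0,0,0]}
    - {"grip": 255,"linear": [0,0.1,-16.3],"delta_rot": [0,0,0]}
    - {"grip": 255,"linear": [0,0.1,-16.3],"delta_rot": [0,0,0]}
  force: 60

```text
time: 41.6
ee_pos: [0.5704, -0.0558, 0.052]
tcp_rot: [179.8, 0.0, 88.5]
wrist_force: [0.2, 0.0, 6.6]
opening: 0.0183
grasp_force: 61.2
```

Call:
play_rows:
  targets:
    - {"grip": 255,"linear": [0,0,0],"delta_rot": [0,0,0]}
    - {"grip": 255,"linear": [0,0,0],"delta_rot": [0,0,0]}
    - {"grip": 255,"linear": [0,0,0.5],"delta_rot": [0,0,0]}
    - {"grip": 255,"linear": [0,0,2],"delta_rot": [0,0,0]}
    - {"grip": 255,"linear": [0,0,5],"delta_rot": [0,0,0]}
    - {"grip": 255,"linear": [0,0,9],"delta_rot": [0,0,0]}
    - {"grip": 255,"linear": [0,0,12.5],"delta_rot": [0,0,0]}
    - {"grip": 255,"linear": [-1,4,12.5],"delta_rot": [0,0,0]}
    - {"grip": 255,"linear": [-2,8,12.5],"delta_rot": [0,0,0]}
    - {"grip": 255,"linear": [-3,12.5,12.5],"delta_rot": [0,0,0]}

```text
time: 42.6
ee_pos: [0.5388, 0.07, 0.1764]
tcp_rot: [179.9, -0.0, 88.4]
wrist_force: [1.0, 0.8, -1.9]
opening: 0.0186
grasp_force: 60.2
```

Call:
play_rows:
  targets:
    - {"grip": 255,"linear": [-0.9,4.5,0],"delta_rot": [0,0,0]}
    - {"grip": 255,"linear": [-1.8,9,0],"delta_rot": [0,0,0]}
    - {"grip": 255,"linear": [-2.7,13.5,0],"delta_rot": [0,0,0]}
    - {"grip": 255,"linear": [-3.6,18,0],"delta_rot": [0,0,0]}
    - {"grip": 255,"linear": [-4.1,21.5,0],"delta_rot": [0,0,0]}
    - {"grip": 255,"linear": [-4.1,22.3,0],"delta_rot": [0,0,0]}
    - {"grip": 255,"linear": [-4.1,22.3,0],"delta_rot": [0,0,0]}
    - {"grip": 255,"linear": [-4.1,22.3,0],"delta_rot": [0,0,0]}

```text
time: 43.4
ee_pos: [0.4983, 0.2916, 0.1753]
tcp_rot: [180.0, 0.0, 88.4]
wrist_force: [-0.4, -0.1, -1.9]
opening: 0.0185
grasp_force: 60.2
```

```bash
python3 - <<'E'
from h import *
st()
p=bot.camera('wrist'); save(p,'w16'); w=fcloud(p); z=w[...,2]
q=w[(z>.155)&(z<.18)&(abs(w[...,0]-.5)<.05)&(w[...,1]>.335)&(w[...,1]<.375)]; zt=np.median(q[:,2])
g=np.array([.4988,.3433])
for _ in range(3):
    r=heldhole(p,w,g,zt); print(zt,r); g=r[1]
for y in (.332,.355):
    s=q[abs(q[:,1]-y)<.002]; print(y,s[:,0].min() if len(s) else '',s[:,0].max() if len(s) else '')
print(q[:,1].max())
m=(z>.175)&(z<.2)&(abs(w[...,0]-.5)<.03)&(abs(w[...,1]-.295)<.05); q=w[m]; print('batten',len(q),rect(q[:,:2]))
q=w[(w[...,0]>.45)&(w[...,0]<.56)&(w[...,1]>.2)&(w[...,1]<.4)&(z>.043)&(z<.052)];print(len(q),rect(q[:,:2]) if len(q)>9 else '')
E
```

```text
t 43.4 tcp [0.4983 0.2916 0.1753] rot [1.7998e+02 1.0000e-02 8.8440e+01] q [ 30.3   7.9   7.1  89.2  -0.  121.9] F [-0.4 -0.1 -1.9] open 0.0185 gf 60.2
0.16538142476578338 (array([0.499 , 0.3398]), array([0.49901566, 0.33960461]), 13.6981201171875, 760.0)
0.16538142476578338 (array([0.499 , 0.3398]), array([0.49901566, 0.33960461]), 13.6981201171875, 760.0)
0.16538142476578338 (array([0.499 , 0.3398]), array([0.49901566, 0.33960461]), 13.6981201171875, 760.0)
0.332  
0.355 0.4784886661697719 0.5205658114552836
0.35699605761533226
batten 8318 (array([0.49592136, 0.29264102]), array([43.35443115, 64.11222839]), np.float32(67.35472))
1922 (array([0.50313693, 0.33414294]), array([52.92748642, 53.79909897]), np.float32(178.47643))
```

Call:
play_rows:
  targets:
    - {"grip": 255,"linear": [0,0.35,-2],"delta_rot": [0,0,0]}
    - {"grip": 255,"linear": [0,0.35,-3.5],"delta_rot": [0,0,0]}
    - {"grip": 255,"linear": [0,0.35,-4.2],"delta_rot": [0,0,0]}
    - {"grip": 255,"linear": [0,0.35,-4.8],"delta_rot": [0,0,0]}
    - {"grip": 255,"linear": [0,0.35,-5.5],"delta_rot": [0,0,0]}
    - {"grip": 255,"linear": [0,0.35,-6.2],"delta_rot": [0,0,0]}
    - {"grip": 255,"linear": [0,0.35,-6.2],"delta_rot": [0,0,0]}

```text
time: 44.15
ee_pos: [0.4977, 0.2956, 0.1118]
tcp_rot: [-179.9, 0.0, 88.5]
wrist_force: [0.3, -0.3, -1.2]
opening: 0.0188
grasp_force: 60.2
```

Call:
play_rows:
  targets:
    - {"grip": 255,"linear": [0,0,-1],"delta_rot": [0,0,0]}
    - {"grip": 255,"linear": [0,0,-2],"delta_rot": [0,0,0]}
    - {"grip": 255,"linear": [0,0,-3],"delta_rot": [0,0,0]}
    - {"grip": 255,"linear": [0,0,-3.6],"delta_rot": [0,0,0]}
    - {"grip": 255,"linear": [0,0,-3.9],"delta_rot": [0,0,0]}
    - {"grip": 255,"linear": [0,0,-3.9],"delta_rot": [0,0,0]}

```text
time: 44.75
ee_pos: [0.4979, 0.2957, 0.0736]
tcp_rot: [-180.0, 0.0, 88.5]
wrist_force: [0.1, 0.5, -1.6]
opening: 0.0183
grasp_force: 60.1
```

Call:
play_rows:
  targets:
    - {"grip": 255,"linear": [0,0,-0.1],"delta_rot": [0,0,0]}
    - {"grip": 100,"linear": [0,0,-0.1],"delta_rot": [0,0,0]}
    - {"grip": 100,"linear": [0,0,-0.1],"delta_rot": [0,0,0]}
    - {"grip": 100,"linear": [0,0,-0.1],"delta_rot": [0,0,0]}
    - {"grip": 100,"linear": [0,0,2],"delta_rot": [0,0,0]}
    - {"grip": 100,"linear": [0,0,6],"delta_rot": [0,0,0]}
    - {"grip": 100,"linear": [0,-2,10],"delta_rot": [0,0,0]}
    - {"grip": 100,"linear": [0,-6,13],"delta_rot": [0,0,0]}
    - {"grip": 100,"linear": [0,-10,15],"delta_rot": [0,0,0]}
    - {"grip": 100,"linear": [0,-10,15],"delta_rot": [0,0,0]}

```text
time: 45.75
ee_pos: [0.4991, 0.1929, 0.228]
tcp_rot: [179.7, -0.1, 88.3]
wrist_force: [-0.1, 1.9, -0.4]
opening: 0.0518
grasp_force: 0.0
```

Call:
play_rows:
  targets:
    - {"grip": 100,"linear": [0,0,0],"delta_rot": [0,0,0]}
    - {"grip": 100,"linear": [0,0,0],"delta_rot": [0,0,0]}
    - {"grip": 100,"linear": [0,0,0],"delta_rot": [0,0,0]}

```text
time: 46.05
ee_pos: [0.4977, 0.1965, 0.2227]
tcp_rot: [-179.9, 0.0, 88.5]
wrist_force: [-0.6, 0.4, -0.5]
opening: 0.052
grasp_force: 0.0
```

```bash
cp fin.py f2.py; cat >> f2.py <<'E'
p=bot.camera('wrist'); save(p,'w17'); w=fcloud(p); z=w[...,2]
q=w[(abs(w[...,0]-.497)<.02)&(abs(w[...,1]-.295)<.07)&(z>.083)&(z<.094)]
A=np.c_[q[:,:2]-q[:,:2].mean(0),np.ones(len(q))]; print('bat',rect(q[:,:2]),np.linalg.lstsq(A,q[:,2],rcond=None)[0].round(4))
q=w[(abs(w[...,0]-.5)<.05)&(abs(w[...,1]-.295)<.08)&(z>.057)&(z<.069)]
A=np.c_[q[:,:2]-q[:,:2].mean(0),np.ones(len(q))]; print('caul',rect(q[:,:2]),np.median(q[:,2]),np.linalg.lstsq(A,q[:,2],rcond=None)[0].round(4))
p=bot.camera('scene'); save(p,'s2')
E
python3 f2.py
```

```text
t 46.05 tcp [0.4977 0.1965 0.2227] rot [-1.7991e+02  3.0000e-02  8.8510e+01] q [ 21.5   2.8   6.9  94.1   0.  113. ] F [-0.6  0.4 -0.5] open 0.052 gf 0.0
wrist batten 0  
wrist sqfoot 885 (array([ 0.43356845, -0.03158765]), array([44.16818619, 51.22714996]), np.float32(0.07393644)) 0.0419448183087448
wrist sqtop 0  
wrist boardtop 1616 (array([0.50278467, 0.29546954]), array([ 55.39199448, 129.05693054]), np.float32(88.65907)) 0.04638950139011072
wrist jigbatten 4489 (array([0.49771692, 0.29500055]), array([42.13924789, 70.09060669]), np.float32(88.68379)) 0.06515234287433208
side batten 0  
side sqfoot 195 (array([ 0.42366605, -0.02838739]), array([51.58474731, 68.49845886]), np.float32(178.57835)) 0.04018957450611327
side sqtop 21 (array([ 0.44744873, -0.02929317]), array([10.18906593, 20.05345917]), np.float32(172.52934)) 0.1492045268238802
side boardtop 185 (array([0.50268359, 0.29702872]), array([ 53.51166916, 135.0553894 ]), np.float32(88.02968)) 0.045631808949714414
side jigbatten 330 (array([0.49941953, 0.29519278]), array([40.84125519, 69.40454865]), np.float32(89.498146)) 0.08144102767179234
bat (array([0.49776389, 0.29514191]), array([ 20.08793831, 105.75538635]), np.float32(88.407906)) [-0.0043 -0.0021  0.089 ]
caul (array([0.49801123, 0.29520209]), array([ 42.4683342, 130.4690094]), np.float32(88.187485)) 0.06318548855375522 [-0.0004  0.0005  0.0632]
```

View pics/w17.png

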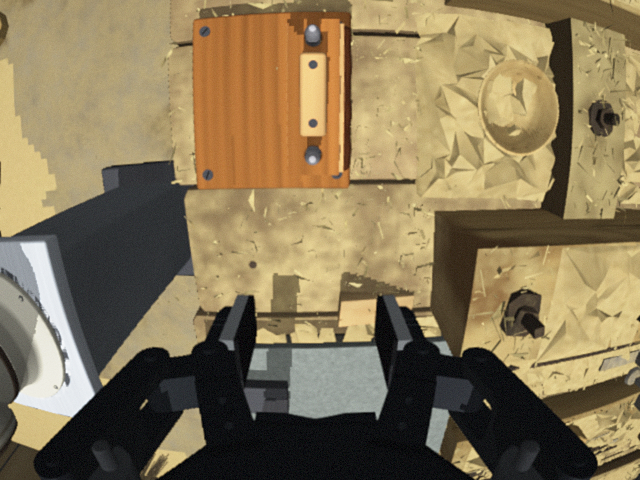

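```bash
python3 -c "
from h import *
print(bot.job_done())"
```

```text
the job is handed in; nothing more can be done
None
```

I threaded both boards planed edge to the front, checked them with the square, stood the square back on the grey sheet, put the caul back flat on top, and handed the job in. The hand-in returned no verdict, and I could only infer the square's press against the boards from the wrist force.

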